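Load the plug gauging tray and lock it home

TASK

Stand every yellow-headed plug upright, round nose down, in a black ring cup of its own on the gauging tray. Then slide the tray all the way home, away from the robot, and push the red-handled locking pin through the bracket eye and the tray's lug eye from the outside until its handle is up against the bracket. Let go of everything, leave all the plugs standing upright, and do not disturb the carton, the pipe tee and the pipe coupling standing about.

Things in the scene. Friction and masses are not known exactly. Their poses are not given: they have to be found in the camera images.
- plug1_center (a point): Middle of a round-nosed pipe plug, 80 mm long: steel ball nose (48 mm diameter), then a yellow square head 48 x 48 mm, 48 mm long. Own x axis points from nose to head end; y, z are square to the head's flats. Nose end at x = -40 mm, ball centre at -16, head from -8 to +40. 0.3 kg, nose-heavy. Starts lying nose-down on a 45-degree sloping rest, 78 mm from its neighbours. 3 or 4 are present.
- plug2_center (a point): Another plug like plug1 (any of the four may be absent); same point and axes. The rest, left of the station, has a white strip 36 mm wide under the middle of each plug (a finger beside the plug meets nothing for 5 mm behind it) and a blue ledge at the plugs' noses.
- plug3_center (a point): Another plug like plug1, maybe absent; same point and axes.
- plug4_center (a point): Another plug like plug1, maybe absent; same point and axes.
- cup1 (a point): Centre of the rim (top, 40 mm above the counter) of a black ring cup on the tray: bore 36 mm, outside 54 mm, 24 mm tall. x is the way home (away from the robot), z up; the cups stand in a row along y, 76 mm apart. A plug seated nose down has its middle 32 mm above this point. Friction holds it at whatever lean it is left, so put it down straight.
- cup2 (a point): Rim centre of the next ring cup, like cup1.
- cup3 (a point): Rim centre of the next ring cup, like cup1.
- cup4 (a point): Rim centre of the next ring cup, like cup1.
- tray (a joint): How far the tray stands out from home, in m: 0 is fully home against its stop (away from the robot, along the station's +x), up to 0.10 pulled out towards the robot. It slides stiffly (about 4 N) and stays where it is left.
- push_post (a point): Grip point of the green square post (24 x 24 mm, flats along the tray's x and y) on the tray's robot side, 82 mm in front of the row of cups; on its axis, 15 mm below its top, 55 mm above the counter. Take it from above, or push it, to slide the tray. Axes as the cups.
- lug_eye (a point): Centre of the eye (20 mm hole along y) in the upright steel lug plate at the tray's right (-y) end: 8 mm thick, 50 mm wide, top 70 mm above the counter. It moves with the tray and lines up with the bracket's eye when the tray is home; 25 mm then separate the two plates.
- bracket_eye (a point): Centre of the eye (20 mm hole along y, 40 mm above the counter) in the fixed upright blue bracket plate, 8 mm thick, top 70 mm above the counter, just right (-y) of the lug plate. x is the way home, y to the left along the row, z up. The pin goes in from the right, towards +y. A 10 mm thick foot lies under the eye and 30 mm out.
- pin_handle (a point): Middle of the pin's red square handle (26 x 26 mm, 50 mm long). The pin lies on the counter right of the station, resting slightly tip-down; its own x axis points along the rod to its tip, y and z are square to the handle's flats. About 0.13 kg.
- pin_tip (a point): Tip of the pin's steel rod: 12 mm diameter, 78 mm long from the handle's face, the last 8 mm tapered; 103 mm along x from the handle's middle. Axes as pin_handle.
- carton: Bystander: a cardboard carton, 80 x 80 x 60 mm; origin at the centre of its underside. Leave alone.
- tee: Bystander: a steel pipe tee, 100 mm long, 56 mm tall; origin under its middle on the counter. Leave alone.
- coupling: Bystander: a steel pipe coupling, 64 mm across, 45 mm tall, standing on end; origin at the centre of its underside. Leave alone.
Things that resemble listed ones, but are neither listed nor needed, are in the scene too. Leave any pink or purple look-alike of the part that bears plug4_center alone.

How it is judged:
By the outcome, as a careful person would: the job done as asked, in the order asked, and still so for the second after the job is handed in, with the robot touching nothing.
Of plug1, plug2, plug3, plug4 only 3 to 4 are there at a start; the rules pass over those that are not, and their reading is None.
At some moment in a run one of pin may be knocked a few centimetres aside while the robot is not near it.
Once in a run the grip may slacken for a moment while it holds something.
It also fails if it takes over 200 s, if anything falls off the work surface, if the arm or the gripper's body presses on something with over 40 N, if the wrist force passes 120 N, or if a joint passes its speed limit or range.

ROBOT

A 6-joint arm with a two-finger parallel gripper is mounted at the origin on the work surface. World frame = base frame: x ahead of the robot, y to its left, z up, the work surface at z = 0. Lengths are in mm, angles in degrees, forces in N, time in s.
With the tool pointing down it reaches from about 300 to 850 mm from the base axis. Payload 4.2 kg.
Tool frame: the origin (TCP) lies on the centre line of the jaws, within the pads' length; the fingertips stand 19 mm ahead of it and the grasp point (between the pads) is the TCP; z points along the fingers, y is the line along which they close (so a half turn about z gives the same grasp; the last joint's range is limited). The gripper opens to 91 mm and grips with 3 to 60 N. Pads are 32 mm wide; open, the fingers measure 118 mm over their backs; the gripper's body (76 mm by 178 mm) begins 60 mm behind the grasp point.
Start: joints at [63.255, 18.312, 89.639, -0, 72.044, -1.146], TCP at [248.451, 518.569, 232.976] pointing down, gripper open.
Joint ranges: [-177.97, 177.97], [-48.28, 115.42], [12.27, 149.76], [-77.06, 257.06], [2.81, 150.46], [-146.56, 146.56]. Speed limits (degrees/s): [147.25, 147.25, 180, 180, 180, 180].

INTERFACE

Orientations are given as [roll, pitch, yaw] about the fixed x, y, z axes, in that order (R = Rz(yaw) Ry(pitch) Rx(roll)).
In Python, from cell import bot, cams, job gives the robot as it stands. The module is installed in compiled form; this text tells all that it offers.
- The arm moves only by the tool send_rows, never from a script. Its arguments are lists of equal length, an entry for each row: "dr": the turn, a rotation vector about the tool's x, y, z in degrees, a list of three; "slide": the shift along the tool's x, y, z in cm, a list of three; "grip": the finger opening in cm, from 0 to 9.12. A call has 1 to 20 rows; each row is the pose to reach, as a shift and turn from the pose commanded when the call began, along the tool's axes at that moment; what a row does not reach only later rows make up. A row lasts 1/12 s, in which the tool goes at most 41.7 mm and 7.16 degrees, less where a joint would pass 70% of its speed; a pose out of reach is approached as far as the arm can. A call with a gripper value outside its range is refused whole. The fingers move at their own pace and stop on an object; "squeeze" is the grip in N (left out, the last holds). Time passes only in rows, so rows that repeat a pose let the fingers close. It gives the time, the measured TCP pose, the force, the opening and the grip force at its end, in the units of the state.
- bot.get_state(): the state, without advancing time (a new reading comes with each control period).
- cams.camera(name): name is "side" or "top" or "wrist"; returns the picture (384x512x3 uint8, red, green, blue); there is no depth.
- cams.camera_params(name): a dict with "K" (3x3 intrinsics, pixels), "origin" and "rotation" of the camera in the world. Camera axes: x right, y down, z forward; pixel columns grow to the right and rows downward; lengths in mm; the calibration is good to about 2 mm. A picture is of the moment at which its call begins: read the wrist's pose just before it. camera_params takes no time and is no camera call; for the wrist camera it gives the pose at the moment of the call.
- job.job_done(): hands the job in; it is judged then, once.
The state is a dict: "clock": time; "qpos": joint angles; "joint_velocities": joint speeds; "effort": joint torques, N m; "tool_pos": TCP position; "eef_rot": TCP orientation; "contact_force": force on the tool from outside, world axes, zero at the start; "torque": the same for the moment, N m; "finger_gap": finger opening in mm; "grip_force": force on a finger pad.
Only numpy, scipy, OpenCV 4.12 (cv2) and the standard library are available. Lean on these libraries where they do the work, as an engineer would, in place of code of your own. Each camera call takes 0.05 s, during which the arm holds its last target. There are 200 camera calls.

## Working session

There is one attempt and no reset: what is moved stays moved. The work goes in short steps, Python scripts to look and compute and a tool call to move; the robot and the scene stay as the last step left them, time stands still between calls to the robot, and variables do not carry over. Pictures are saved under pics/ and viewed, at most 14 in all, crops included, and the job is handed in when it is done.

Besides the shell and the picture viewer there is one more tool, called after "Call:" as name(argument=value, ...), one argument or row to a line, values as JSON. send_rows: Moves the arm, as the interface text tells. Its arguments: {"type":"object","properties":{"dr":{"type":"array","items":{"type":"array","items":{"type":"number"}}},"slide":{"type":"array","items":{"type":"array","items":{"type":"number"}}},"grip":{"type":"array","items":{"type":"number"}},"squeeze":{"type":"number"}},"required":["dr","slide","grip"]}

```bash
mkdir -p pics; cat > h.py <<'E'
import numpy as np, cv2
from scipy.spatial.transform import Rotation as R
from cell import bot, cams, job
def snap(n,f=None):
    im=cams.camera(n); p=cams.camera_params(n)
    if f: cv2.imwrite('pics/'+f,im[:,:,::-1])
    return im,p
def ray(p,uv):
    d=np.linalg.inv(np.array(p['K']))@np.array([uv[0],uv[1],1.]); return np.array(p['origin'],float),np.array(p['rotation'])@d
def onz(p,uv,z):
    o,d=ray(p,uv); return o+d*(z-o[2])/d[2]
def proj(p,X):
    c=np.array(p['rotation']).T@(np.array(X)-np.array(p['origin'])); q=np.array(p['K'])@c; return q[:2]/q[2]
def tcp():
    s=bot.get_state(); return np.array(s['tool_pos']),R.from_euler('xyz',s['eef_rot'],degrees=True),s
E
python3 - <<'E'
from h import *
for n in ['side','top','wrist']:
    im,p=snap(n,n+'0.png'); print(n,p)
print(bot.get_state())
E
```

```text
side {'K': array([[466.98359087,   0.        , 255.8859764 ],
       [  0.        , 466.98359087, 188.38165402],
       [  0.        ,   0.        ,   1.        ]]), 'origin': array([  180.22371638, -1001.2568644 ,  1189.34365206]), 'rotation': array([-134.80351684,    1.16088035,  -17.42154031])}
top {'K': array([[347.52518694,   0.        , 256.233513  ],
       [  0.        , 347.52518694, 192.24528685],
       [  0.        ,   0.        ,   1.        ]]), 'origin': array([ 471.73861236,   60.46616036, 1162.37499007]), 'rotation': array([-178.72585489,    1.46043747,  -88.9954501 ])}
wrist {'K': array([[330.47265981,   0.        , 253.90118142],
       [  0.        , 330.47265981, 189.89603343],
       [  0.        ,   0.        ,   1.        ]]), 'origin': array([184.5782389 , 549.63297474, 383.10273475]), 'rotation': array([1.65437188e+02, 1.35575067e-01, 6.44415437e+01])}
{'clock': 0.15, 'qpos': array([ 6.32549915e+01,  1.83415089e+01,  8.96891520e+01,  1.66217695e-03,
        7.20434285e+01, -1.14745815e+00]), 'joint_velocities': array([-0.02523835, -0.0852034 , -0.19368024, -0.06310428,  0.06999299,
       -0.0616571 ]), 'effort': array([-5.52674101e-04, -4.12771118e+01, -2.32155865e+01,  7.28194602e-02,
        4.32880735e-02, -9.97184475e-05]), 'tool_pos': array([248.27724308, 518.25361029, 232.33874364]), 'eef_rot': array([-1.79925957e+02, -3.06391612e-03,  1.54401934e+02]), 'contact_force': array([-0.16457224,  1.59448191,  0.03569744]), 'torque': array([-0.00695896,  0.02327307, -0.00288734]), 'grip_force': 0.0, 'finger_gap': 91.2338122377037}
```

```bash
cd pics; python3 -c "
import cv2
a=cv2.imread('top0.png');cv2.imwrite('t0.png',cv2.resize(a,(800,600)))
a=cv2.imread('side0.png');cv2.imwrite('s0.png',cv2.resize(a,(800,600)))"
```

```text
(no output)
```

View pics/t0.png

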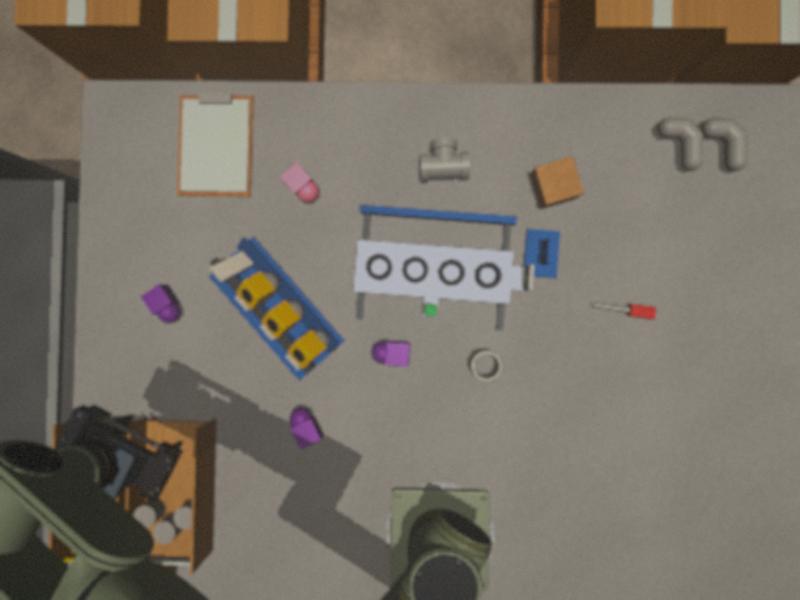

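View pics/s0.png

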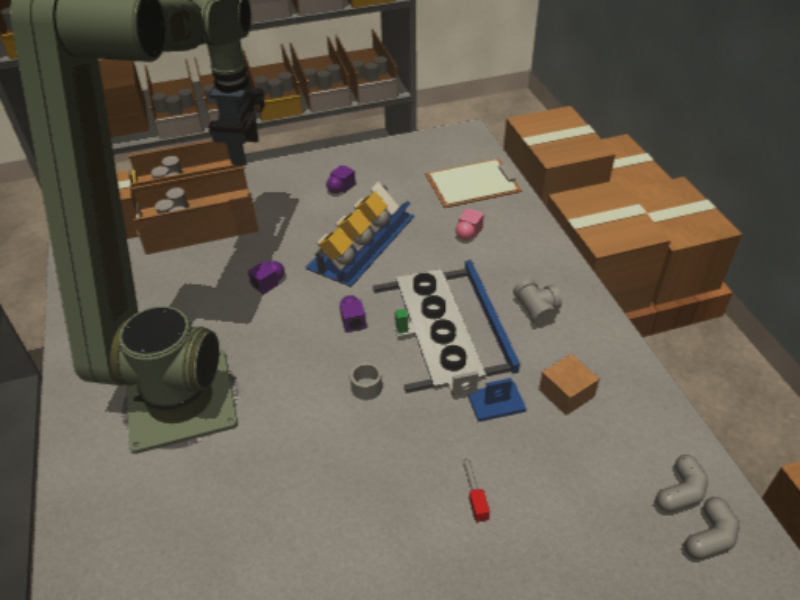

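Top view (800×600 scale) shows three yellow plugs at about (257,290), (282,318) and (307,348). The cups are at (378,266), (415,269), (451,272) and (488,275), the green post at (431,310), and the pin runs from (595,305) to (655,312). The purple and pink plugs are the look-alikes.

```bash
sed -i "s/p=cams.camera_params(n)$/p=cams.camera_params(n); p['rotation']=R.from_euler('xyz',p['rotation'],degrees=True).as_matrix()/" h.py
cat >> h.py <<'E'
def mask(im,c):
    h=cv2.cvtColor(im,cv2.COLOR_RGB2HSV); lo,hi={'y':((20,150,100),(32,255,255)),'g':((45,120,60),(80,255,255)),'r':((0,190,90),(6,255,255)),'b':((100,120,60),(120,255,255)),'k':((0,0,0),(180,255,60))}[c]
    return cv2.inRange(h,lo,hi)
def blobs(m,amin=30):
    n,l,s,c=cv2.connectedComponentsWithStats(m); return [(c[i].round(1),s[i]) for i in range(1,n) if s[i][4]>=amin]
def tri(p1,a,p2,b):
    o1,d1=ray(p1,a);o2,d2=ray(p2,b); t=np.linalg.lstsq(np.c_[d1,-d2],o2-o1,rcond=None)[0]; x,y=o1+d1*t[0],o2+d2*t[1]; return (x+y)/2,np.linalg.norm(x-y)
E
python3 - <<'E'
from h import *
I={n:snap(n) for n in ['top','side']}
for c in 'ygrk':
    for n in I:
        print(c,n,[(tuple(map(float,b[0])),b[1].tolist()) for b in blobs(mask(I[n][0],c),25)][:14])
pt,ps=I['top'][1],I['side'][1]
for uv in [(378.5,266),(415,269),(451.5,272),(488,275)]: print('cup',onz(pt,np.array(uv)*.64,40).round(1))
print('tee',onz(pt,np.array((445,163))*.64,28),'cart',onz(pt,np.array((558,180))*.64,60),'coup',onz(pt,np.array((486,365))*.64,45))
for uv in [(595,305),(655,312)]: print('pin',onz(pt,np.array(uv)*.64,13).round(1))
E
```

```text
y top [((163.7, 184.5), [152, 175, 24, 23, 265]), ((179.9, 203.1), [168, 193, 24, 23, 268]), ((196.6, 222.3), [185, 212, 23, 23, 265])]
y side [((180.1, 62.6), [169, 61, 23, 4, 26]), ((233.8, 136.1), [217, 123, 30, 27, 277]), ((216.9, 153.4), [205, 145, 21, 18, 162])]
g top [((275.4, 198.0), [273, 196, 6, 5, 29])]
g side [((256.5, 200.6), [254, 198, 7, 6, 30])]
r top []
r side [((306.5, 322.4), [301, 313, 12, 20, 157])]
k top [((344.3, 22.6), [343, 0, 4, 51, 134]), ((368.0, 18.4), [358, 0, 24, 51, 712]), ((31.2, 23.8), [16, 17, 28, 19, 156]), ((76.1, 22.6), [58, 17, 36, 16, 170]), ((51.1, 22.0), [43, 18, 15, 12, 44]), ((467.4, 37.8), [413, 19, 99, 34, 1862]), ((59.2, 37.5), [42, 25, 41, 23, 182]), ((388.9, 37.8), [380, 29, 19, 19, 75]), ((89.5, 35.5), [83, 33, 14, 8, 31]), ((21.3, 110.7), [0, 96, 50, 34, 567]), ((64.9, 315.7), [0, 230, 132, 154, 6773]), ((131.2, 280.2), [127, 273, 10, 16, 56]), ((276.6, 345.4), [245, 326, 68, 58, 824]), ((20.6, 363.4), [0, 333, 45, 51, 1430])]
k side [((2.7, 10.7), [0, 0, 8, 22, 124]), ((118.6, 95.1), [19, 0, 247, 271, 15454]), ((188.5, 3.0), [186, 0, 5, 8, 26]), ((456.1, 73.4), [344, 0, 168, 233, 17937]), ((183.5, 40.4), [181, 32, 7, 15, 32]), ((10.5, 67.9), [0, 38, 25, 78, 752]), ((110.3, 66.8), [96, 60, 31, 15, 231]), ((341.4, 103.5), [334, 90, 15, 24, 94]), ((112.6, 106.8), [108, 104, 8, 7, 29]), ((220.3, 117.7), [210, 110, 17, 14, 90]), ((86.0, 125.9), [84, 120, 7, 14, 28]), ((116.7, 128.3), [114, 125, 6, 8, 31]), ((371.4, 156.0), [362, 143, 19, 27, 87]), ((423.2, 176.2), [418, 160, 12, 34, 82])]
cup [566.7 136.1  40. ]
cup [561.7  60.4  40. ]
cup [556.6 -15.1  40. ]
cup [551.6 -90.3  40. ]
tee [786.26556715   1.232378    28.        ] cart [ 745.14227092 -226.19618176   60.        ] coup [366.8958313 -88.1128435  45.       ]
pin [ 494.  -318.4   13. ]
pin [ 481.5 -443.    13. ]
```

```bash
cat >> h.py <<'E'
def plan(pos,Rt):
    p,r,s=tcp(); d=r.inv()*Rt
    print('dr',np.degrees(d.as_rotvec()).round(1),'slide',(r.inv().apply(np.array(pos)-p)/10).round(2),'norm',round(np.linalg.norm(np.array(pos)-p),1))
def Rzx(z,y):
    z=np.array(z,float);z/=np.linalg.norm(z);y=np.array(y,float);y-=z*(z@y);y/=np.linalg.norm(y);return R.from_matrix(np.c_[np.cross(y,z),y,z])
E
python3 - <<'E'
from h import *
im,pt=snap('top'); si,ps=snap('side')
B=[b[0] for b in blobs(mask(im,'y'),150)]
h=cv2.cvtColor(si,cv2.COLOR_RGB2HSV); m=cv2.inRange(h,(18,130,70),(34,255,255)); print([(b[0],b[1].tolist()) for b in blobs(m,60)])
P=[onz(pt,b,85) for b in B]; print(np.round(P,1)); row=P[0]-P[2]; print(np.linalg.norm(row)/2); row/=np.linalg.norm(row)
n=np.cross([0,0,1],row); 
if n[0]<0:n=-n
print(row,n)
z=n+[0,0,-1]; Rt=Rzx(z,row); z/=2**.5
plan(P[1]-z*150,Rt)
E
```

```text
[(array([235.2,   1.2]), [225, 0, 27, 5, 80]), (array([ 5.6, 28.2]), [0, 20, 11, 18, 111]), (array([179.9,  68.5]), [167, 60, 27, 17, 319]), (array([225.6, 144.3]), [204, 123, 44, 43, 683])]
[[514.8 378.   85. ]
 [457.  325.7  85. ]
 [398.6 272.2  85. ]]
78.5808408305188
[0.73950213 0.67315421 0.        ] [ 0.67315421 -0.73950213 -0.        ]
dr [  8.7 -44.4  20.9] slide [-17.32  -4.38   4.17] norm 183.4
```

Call:
send_rows(
  dr=[
    [8.7,-44.4,20.9],
    [8.7,-44.4,20.9],
    [8.7,-44.4,20.9],
    [8.7,-44.4,20.9],
    [8.7,-44.4,20.9],
    [8.7,-44.4,20.9],
    [8.7,-44.4,20.9],
    [8.7,-44.4,20.9],
    [8.7,-44.4,20.9],
    [8.7,-44.4,20.9],
    [8.7,-44.4,20.9],
    [8.7,-44.4,20.9],
  ],
  slide=[
    [-17.3,-4.4,4.2],
    [-17.3,-4.4,4.2],
    [-17.3,-4.4,4.2],
    [-17.3,-4.4,4.2],
    [-17.3,-4.4,4.2],
    [-17.3,-4.4,4.2],
    [-17.3,-4.4,4.2],
    [-17.3,-4.4,4.2],
    [-17.3,-4.4,4.2],
    [-17.3,-4.4,4.2],
    [-17.3,-4.4,4.2],
    [-17.3,-4.4,4.2],
  ],
  grip=[7,7,7,7,7,7,7,7,7,7,7,7],
  squeeze=25,
)

```text
clock: 1.35
tool_pos: [385.9, 403.7, 192.2]
eef_rot: [179.9, 44.9, 132.2]
contact_force: [0.6, 0.2, 0.4]
finger_gap: 70.0
grip_force: 0.0
```

```bash
python3 - <<'E'
from h import *
p,r,s=tcp(); print(p,s['eef_rot'],s['qpos'].round(1))
im,pw=snap('wrist','w1.png'); print([(b[0],b[1].tolist()) for b in blobs(mask(im,'y'),100)])
E
```

```text
[385.93790235 403.72087517 192.1852204 ] [179.89758977  44.8665505  132.21837807] [ 66.4  28.   94.6 -40.6  82.   39.2]
[(array([186.3, 176.8]), [135, 152, 65, 60, 627]), (array([254.6, 168.2]), [227, 153, 55, 46, 179]), (array([320.2, 177.7]), [309, 152, 64, 60, 628]), (array([345.5, 185.4]), [326, 167, 39, 38, 219]), (array([162.2, 185.1]), [145, 168, 37, 36, 179]), (array([254.9, 184.9]), [237, 168, 37, 36, 169])]
```

View pics/w1.png

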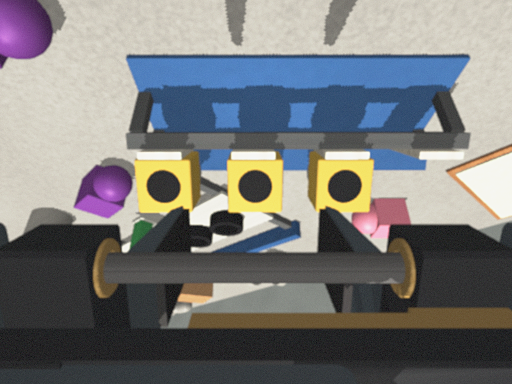

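The wrist view shows the three yellow end faces with black dots at about (163,186), (255,186) and (345,186). The fourth slot, on the right, is empty. The fingers straddle the middle plug.

```bash
cat > dots.py <<'E'
from h import *
def dots():
    p,r,s=tcp(); im,pw=snap('wrist')
    y=cv2.inRange(cv2.cvtColor(im,cv2.COLOR_RGB2HSV),(18,90,60),(34,255,255))
    c,h=cv2.findContours(y,cv2.RETR_CCOMP,cv2.CHAIN_APPROX_NONE)
    out=[]
    for k,cc in enumerate(c):
        if h[0][k][3]>=0 and cv2.contourArea(cc)>300:
            m=cv2.moments(cc); out.append((m['m10']/m['m00'],m['m01']/m['m00'],cv2.contourArea(cc)))
    return sorted(out),pw,p,r
E
python3 - <<'E'
from dots import *
D,pw,p,r=dots(); print(np.round(D,1))
zt=r.as_matrix()[:,2]
rays=[ray(pw,d[:2]) for d in D]; o=rays[0][0]
d=[q[1] for q in rays]
# intersect plane normal zt at depth t; scale such that spacing=78
k=[x/(x@zt) for x in d]; t=156/np.linalg.norm(k[2]-k[0])
P=[o+t*x for x in k]
print(t,np.round(P,1),[np.linalg.norm(P[1]-P[0]),np.linalg.norm(P[2]-P[1])])
row=(P[2]-P[0])/156; print('row',row, 'tool y',r.as_matrix()[:,1])
for x in P: print(r.inv().apply(x-p).round(1), 'center',(x+zt*40).round(1))
E
```

```text
[[163.2 186.1 827. ]
 [254.8 186.  821. ]
 [344.3 185.9 822.5]]
276.26251588943404 [[386.2 287.9 101.2]
 [444.5 341.1 101.1]
 [501.4 393.1 101. ]] [np.float64(78.94367574054871), np.float64(77.05632968928013)]
row [ 0.73829029  0.67448232 -0.00102717] tool y [0.7397589  0.67287106 0.00114423]
[  3.2 -77.8 124.9] center [405.3 267.1  72.9]
[  3.4   1.2 124.9] center [463.6 320.3  72.8]
[  3.7  78.2 124.9] center [520.4 372.3  72.7]
```

Call:
send_rows(
  dr=[
    [0,0,0],
    [0,0,0],
    [0,0,0],
    [0,0,0],
    [0,0,0],
    [0,0,0],
    [0,0,0],
    [0,0,0],
    [0,0,0],
    [0,0,0],
    [0,0,0],
    [0,0,0],
    [0,0,0],
    [0,0,0],
    [0,0,0],
    [0,0,0],
    [0,0,0],
    [0,0,0],
  ],
  slide=[
    [0.35,0.1,3],
    [0.35,0.1,6],
    [0.35,0.1,8],
    [0.35,0.1,9],
    [0.35,0.1,10],
    [0.35,0.1,11],
    [0.35,0.1,12],
    [0.35,0.1,13],
    [0.35,0.1,14],
    [0.35,0.1,14.5],
    [0.35,0.1,14.5],
    [0.35,0.1,14.5],
    [0.35,0.1,14.5],
    [0.35,0.1,14.5],
    [0.35,0.1,14.5],
    [0.35,0.1,14.5],
    [0.35,0.1,14.5],
    [0.35,0.1,14.5],
  ],
  grip=[6.4,6.4,6.4,6.4,6.4,6.4,6.4,6.4,6.4,6.4,6.4,4,4,4,4,4,4,4],
  squeeze=30,
)

```text
clock: 2.95
tool_pos: [453.5, 331.3, 86.2]
eef_rot: [180.0, 45.0, 132.3]
contact_force: [-2.0, 1.6, 3.3]
finger_gap: 48.4
grip_force: 30.0
```

Call:
send_rows(
  dr=[
    [0,0,0],
    [0,0,0],
    [0,0,0],
    [0,0,0],
    [0,0,0],
    [0,0,0],
  ],
  slide=[
    [-1,0,0],
    [-3,0,-1],
    [-6,0,-3],
    [-9,0,-6],
    [-9,0,-6],
    [-9,0,-6],
  ],
  grip=[4,4,4,4,4,4],
)

```text
clock: 3.45
tool_pos: [468.2, 315.7, 193.4]
eef_rot: [179.7, 44.8, 132.1]
contact_force: [-0.5, 0.2, -4.7]
finger_gap: 48.0
grip_force: 30.0
```

```bash
cat > cups.py <<'E'
from h import *
def cups(n='top'):
    im,p=snap(n); g=im.max(2); m=(g<75).astype(np.uint8)*255
    x0,x1,y0,y1=(225,330,155,190) if n=='top' else (255,305,170,240)
    sub=np.zeros_like(m); sub[y0:y1,x0:x1]=m[y0:y1,x0:x1]
    c,_=cv2.findContours(sub,cv2.RETR_EXTERNAL,cv2.CHAIN_APPROX_NONE)
    out=[]
    for k in c:
        if cv2.contourArea(k)>60:
            mm=cv2.moments(k); out.append((mm['m10']/mm['m00'],mm['m01']/mm['m00'],cv2.contourArea(k)))
    return out,p
E
python3 - <<'E'
from cups import *
p,r,s=tcp(); print(p,s['finger_gap'],s['grip_force'])
for n in ['top','side']:
    o,pp=cups(n)
    for q in o: print(n,np.round(q,1),onz(pp,q[:2],30).round(1))
E
```

```text
[468.17949173 315.74774206 193.43861102] 47.96170147976241 29.993418753147125
side [289.6 228.7 192. ] [555.5 -91.6  30. ]
side [283.2 211.9 172.5] [560.6 -15.8  30. ]
side [277.1 196.1 160.5] [565.6  59.9  30. ]
side [271.4 181.5 147. ] [570.5 135.4  30. ]
```

```bash
python3 - <<'E'
from h import *
plan([558,-15,170],Rzx([0,0,-1],[.9978,-.0665,0]))
E
```

```text
dr [17.9 42.5 43.7] slide [-20.12 -15.44  23.01] norm 342.5
```

Call:
send_rows(
  dr=[
    [17.9,42.5,43.7],
    [17.9,42.5,43.7],
    [17.9,42.5,43.7],
    [17.9,42.5,43.7],
    [17.9,42.5,43.7],
    [17.9,42.5,43.7],
    [17.9,42.5,43.7],
    [17.9,42.5,43.7],
    [17.9,42.5,43.7],
    [17.9,42.5,43.7],
    [17.9,42.5,43.7],
    [17.9,42.5,43.7],
    [17.9,42.5,43.7],
    [17.9,42.5,43.7],
  ],
  slide=[
    [-20.1,-15.4,23],
    [-20.1,-15.4,23],
    [-20.1,-15.4,23],
    [-20.1,-15.4,23],
    [-20.1,-15.4,23],
    [-20.1,-15.4,23],
    [-20.1,-15.4,23],
    [-20.1,-15.4,23],
    [-20.1,-15.4,23],
    [-20.1,-15.4,23],
    [-20.1,-15.4,23],
    [-20.1,-15.4,23],
    [-20.1,-15.4,23],
    [-20.1,-15.4,23],
  ],
  grip=[4,4,4,4,4,4,4,4,4,4,4,4,4,4],
)

```text
clock: 4.72
tool_pos: [558.4, -12.0, 170.9]
eef_rot: [180.0, -0.0, 86.5]
contact_force: [0.4, 1.0, -3.3]
finger_gap: 48.0
grip_force: 30.0
```

```bash
python3 - <<'E'
from h import *
p,r,s=tcp(); print(p,s['eef_rot'],s['qpos'].round(1),s['finger_gap'])
im,pw=snap('wrist','w2.png')
E
```

```text
[558.43084955 -11.98803743 170.88871668] [ 1.79970821e+02 -3.41376236e-02  8.64592728e+01] [-2.4 19.5 97.3  0.  63.2  1.1] 47.977540353795646
```

View pics/w2.png

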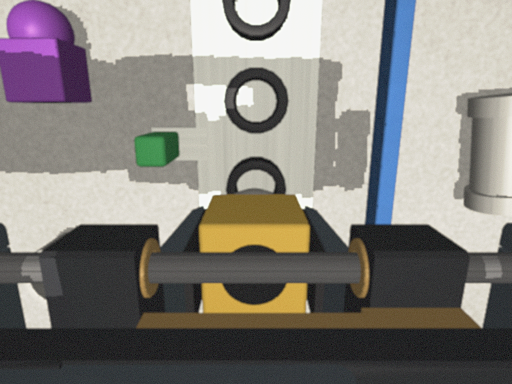

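The wrist view shows the cups at about (255,7), (256,100) and (256,187), in line with the held plug. The green post is at (157,149).

```bash
cat > wc.py <<'E'
from h import *
def wc(roi):
    p,r,s=tcp(); im,pw=snap('wrist'); x0,x1,y0,y1=roi
    g=im[y0:y1,x0:x1].max(2); m=((g<80)*255).astype(np.uint8)
    out=[]
    for k in cv2.findContours(m,cv2.RETR_EXTERNAL,cv2.CHAIN_APPROX_NONE)[0]:
        if cv2.contourArea(k)>1500:
            mm=cv2.moments(k); uv=np.array([mm['m10']/mm['m00']+x0,mm['m01']/mm['m00']+y0])
            out.append((uv,cv2.boundingRect(k),onz(pw,uv,40)))
    return out,p,r,im,pw
E
python3 - <<'E'
from wc import *
o,p,r,im,pw=wc((200,310,50,150))
for q in o: print(q[0],q[1],q[2].round(1))
g=mask(im,'g'); n=blobs(g,200); print([(b[0],b[1].tolist(),onz(pw,b[0],60).round(1)) for b in n])
print('c1',onz(pw,(255,7),40),'c3', proj(pw,[557,-15,40]))
print(r.inv().apply(np.array([1,0,0])))
E
```

```text
[256.88971094  99.96100023] (26, 18, 61, 65) [565.9  61.8  40. ]
[(array([155.4, 148.5]), [135, 133, 43, 33, 1196], array([483.1,  29.5,  60. ]))]
c1 [568.53723839 131.00639969  40.        ] c3 [251.99197601 190.63059214]
[0.06188172 0.99808269 0.0012607 ]
```

Call:
send_rows(
  dr=[
    [0,0,0],
    [0,0,0],
    [0,0,0],
    [0,0,0],
    [0,0,0],
    [0,0,0],
    [0,0,0],
    [0,0,0],
    [0,0,0],
    [0,0,0],
    [0,0,0],
  ],
  slide=[
    [-0.3,0.18,0],
    [-0.3,0.18,0],
    [-0.3,0.18,2],
    [-0.3,0.18,4],
    [-0.3,0.18,5],
    [-0.3,0.18,6],
    [-0.3,0.18,6.5],
    [-0.3,0.18,7],
    [-0.3,0.18,7.2],
    [-0.3,0.18,7.2],
    [-0.3,0.18,7.2],
  ],
  grip=[4,4,4,4,4,4,4,4,4,4,4],
)

```text
clock: 5.73
tool_pos: [561.4, -16.9, 100.0]
eef_rot: [179.8, -0.1, 86.3]
contact_force: [0.3, 0.3, -3.9]
finger_gap: 47.5
grip_force: 30.0
```

Call:
send_rows(
  dr=[
    [0,0,0],
    [0,0,0],
    [0,0,0],
    [0,0,0],
  ],
  slide=[
    [0,0,0.1],
    [0,0,0.2],
    [0,0,0.3],
    [0,0,0.3],
  ],
  grip=[4,4,4,4],
)

```text
clock: 6.07
tool_pos: [560.9, -16.9, 96.4]
eef_rot: [179.9, -0.1, 86.3]
contact_force: [-0.5, -0.9, -3.8]
finger_gap: 47.7
grip_force: 30.0
```

Call:
send_rows(
  dr=[
    [0,0,0],
    [0,0,0],
    [0,0,0],
    [0,0,0],
    [0,0,0],
  ],
  slide=[
    [0.15,-0.08,0],
    [0.15,-0.08,0.1],
    [0.15,-0.08,0.2],
    [0.15,-0.08,0.3],
    [0.15,-0.08,0.3],
  ],
  grip=[4,4,4,4,4],
)

```text
clock: 6.48
tool_pos: [560.4, -15.2, 93.7]
eef_rot: [179.9, -0.1, 86.3]
contact_force: [-0.3, 1.5, -0.2]
finger_gap: 47.7
grip_force: 30.0
```

Call:
send_rows(
  dr=[
    [0,0,0],
    [0,0,0],
    [0,0,0],
  ],
  slide=[
    [0,0,0.1],
    [0,0,0.2],
    [0,0,0.2],
  ],
  grip=[4,4,4],
)

```text
clock: 6.73
tool_pos: [560.7, -15.1, 93.2]
eef_rot: [179.8, -0.1, 86.2]
contact_force: [-3.1, 0.3, 8.8]
finger_gap: 47.6
grip_force: 30.0
```

Call:
send_rows(
  dr=[
    [0,0,0],
    [0,0,0],
    [0,0,0],
    [0,0,0],
    [0,0,0],
    [0,0,0],
    [0,0,0],
    [0,0,0],
    [0,0,0],
    [0,0,0],
    [0,0,0],
    [0,0,0],
    [0,0,0],
  ],
  slide=[
    [0,-0.03,-0.1],
    [0,-0.03,-0.1],
    [0,-0.03,-0.1],
    [0,-0.03,-0.1],
    [0,-0.03,-0.1],
    [0,-0.03,-0.1],
    [0,0,-1],
    [0,0,-3],
    [0,0,-5],
    [0,0,-7],
    [0,0,-11],
    [0,0,-11],
    [0,0,-11],
  ],
  grip=[4,4,5,5.8,6.4,6.4,6.4,6.4,6.4,6.4,6.4,6.4,6.4],
)

```text
clock: 7.82
tool_pos: [561.6, -15.6, 204.5]
eef_rot: [179.5, -0.1, 86.3]
contact_force: [0.2, -0.9, -0.5]
finger_gap: 64.0
grip_force: 0.0
```

```bash
python3 - <<'E'
from h import *
snap('wrist','w3.png'); im,pp=snap('side')
cv2.imwrite('pics/s3.png',cv2.resize(im[120:260,190:340,::-1],None,fx=4,fy=4,interpolation=cv2.INTER_CUBIC))
row=np.array([.7383,.6745,0]); z=np.array([.6745,-.7383,-1])/2**.5
f=np.array([386.2,287.9,101.2]) # face of plug A
plan(f-z*90,Rzx(z,row)); print(tcp()[0],f-z*90)
E
```

```text
dr [-18.  -42.5 -43.7] slide [ 33.54 -23.88   3.64] norm 413.4
[559.62121586 -15.44250242 201.25933233] [343.27508285 334.88512429 164.83961031]
```

View pics/s3.png

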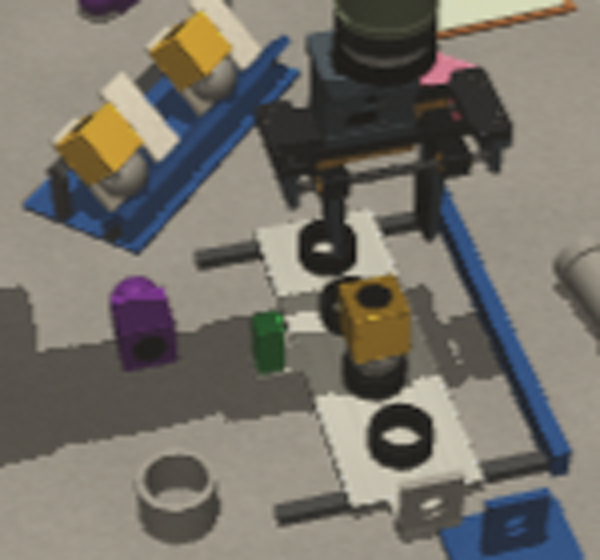

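View pics/w3.png

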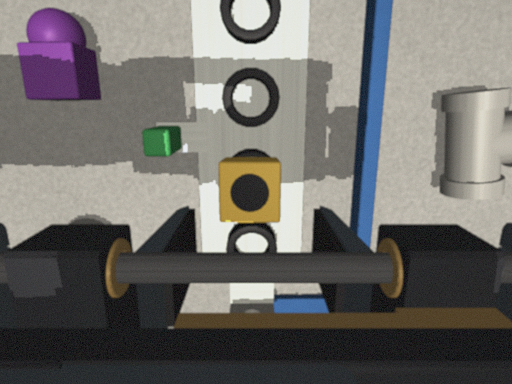

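The side crop shows the first plug standing upright in cup3. The wrist view agrees, with its dot at (250,192) centred on its face. The next plug is the front one on the rest.

Call:
send_rows(
  dr=[
    [-18,-42.5,-43.7],
    [-18,-42.5,-43.7],
    [-18,-42.5,-43.7],
    [-18,-42.5,-43.7],
    [-18,-42.5,-43.7],
    [-18,-42.5,-43.7],
    [-18,-42.5,-43.7],
    [-18,-42.5,-43.7],
    [-18,-42.5,-43.7],
    [-18,-42.5,-43.7],
    [-18,-42.5,-43.7],
    [-18,-42.5,-43.7],
    [-18,-42.5,-43.7],
    [-18,-42.5,-43.7],
    [-18,-42.5,-43.7],
    [-18,-42.5,-43.7],
  ],
  slide=[
    [33.5,-23.9,0],
    [33.5,-23.9,0],
    [33.5,-23.9,0],
    [33.5,-23.9,0],
    [33.5,-23.9,0],
    [33.5,-23.9,0],
    [33.5,-23.9,0],
    [33.5,-23.9,0],
    [33.5,-23.9,0],
    [33.5,-23.9,0],
    [33.5,-23.9,0],
    [33.5,-23.9,3.6],
    [33.5,-23.9,3.6],
    [33.5,-23.9,3.6],
    [33.5,-23.9,3.6],
    [33.5,-23.9,3.6],
  ],
  grip=[6.4,6.4,6.4,6.4,6.4,6.4,6.4,6.4,6.4,6.4,6.4,6.4,6.4,6.4,6.4,6.4],
)

```text
clock: 9.25
tool_pos: [344.1, 334.1, 166.3]
eef_rot: [179.9, 45.0, 132.2]
contact_force: [0.2, 0.5, -0.3]
finger_gap: 63.9
grip_force: 0.0
```

```bash
cat > face.py <<'E'
from dots import *
D,pw,p,r=dots(); print(p.round(1),r.as_euler('xyz',degrees=True).round(1))
for d in D:
    o,q=ray(pw,d[:2])
    zt=np.array([.6745,-.7383,-1])/2**.5; n=zt
    P=o+q*((np.array([444.5,341.1,101.1])-o)@n)/(q@n)
    print(np.round(d,1),P.round(1),'tool mm',r.inv().apply(P-p).round(1))
row=np.array([.7383,.6745,0]); print('dr needed',np.degrees((r.inv()*Rzx(zt,row)).as_rotvec()).round(1))
E
python3 face.py
```

```text
[344.1 334.1 166.3] [179.9  45.  132.2]
[ 253.   198.8 1058. ] [386.2 287.8 101.1] tool mm [ 1.9 -0.1 90.3]
[ 458.   198.3 1055. ] [501.4 393.1 101.1] tool mm [  2.3 156.   90.3]
dr needed [-0.   0.  -0.1]
```

Call:
send_rows(
  dr=[
    [0,0,0],
    [0,0,0],
    [0,0,0],
    [0,0,0],
    [0,0,0],
    [0,0,0],
    [0,0,0],
    [0,0,0],
    [0,0,0],
    [0,0,0],
    [0,0,0],
    [0,0,0],
    [0,0,0],
    [0,0,0],
    [0,0,0],
    [0,0,0],
  ],
  slide=[
    [0.2,0,2],
    [0.2,0,4],
    [0.2,0,6],
    [0.2,0,7],
    [0.2,0,8],
    [0.2,0,9],
    [0.2,0,10],
    [0.2,0,11],
    [0.2,0,11],
    [0.2,0,11],
    [0.2,0,11],
    [0.2,0,11],
    [0.2,0,11],
    [0.2,0,11],
    [0.2,0,11],
    [0.2,0,11],
  ],
  grip=[6.4,6.4,6.4,6.4,6.4,6.4,6.4,6.4,6.4,6.4,4,4,4,4,4,4],
)

```text
clock: 10.63
tool_pos: [395.0, 278.5, 86.4]
eef_rot: [179.9, 45.0, 132.3]
contact_force: [-3.0, 1.9, 3.4]
finger_gap: 48.3
grip_force: 29.9
```

Call:
send_rows(
  dr=[
    [0,0,0],
    [0,0,0],
    [0,0,0],
    [0,0,0],
    [0,0,0],
    [0,0,0],
  ],
  slide=[
    [-1,0,0],
    [-3,0,-1],
    [-6,0,-3],
    [-9,0,-6],
    [-9,0,-6],
    [-9,0,-6],
  ],
  grip=[4,4,4,4,4,4],
)

```text
clock: 11.13
tool_pos: [409.5, 263.0, 193.2]
eef_rot: [179.5, 44.8, 132.0]
contact_force: [-1.2, -0.5, -5.0]
finger_gap: 48.0
grip_force: 30.0
```

```bash
python3 - <<'E'
from h import *
plan([565,61,150],Rzx([0,0,-1],[.9978,-.0665,0]))
E
```

```text
dr [18.3 42.2 43.6] slide [-14.98  -2.13  20.97] norm 258.6
```

Call:
send_rows(
  dr=[
    [18.3,42.2,43.6],
    [18.3,42.2,43.6],
    [18.3,42.2,43.6],
    [18.3,42.2,43.6],
    [18.3,42.2,43.6],
    [18.3,42.2,43.6],
    [18.3,42.2,43.6],
    [18.3,42.2,43.6],
    [18.3,42.2,43.6],
    [18.3,42.2,43.6],
    [18.3,42.2,43.6],
    [18.3,42.2,43.6],
    [18.3,42.2,43.6],
    [18.3,42.2,43.6],
  ],
  slide=[
    [-15,-2.1,21],
    [-15,-2.1,21],
    [-15,-2.1,21],
    [-15,-2.1,21],
    [-15,-2.1,21],
    [-15,-2.1,21],
    [-15,-2.1,21],
    [-15,-2.1,21],
    [-15,-2.1,21],
    [-15,-2.1,21],
    [-15,-2.1,21],
    [-15,-2.1,21],
    [-15,-2.1,21],
    [-15,-2.1,21],
  ],
  grip=[4,4,4,4,4,4,4,4,4,4,4,4,4,4],
)

```text
clock: 12.3
tool_pos: [564.6, 61.4, 149.5]
eef_rot: [-179.9, 0.4, 86.4]
contact_force: [-0.3, -0.1, -0.7]
finger_gap: 39.9
grip_force: 0.0
```

```bash
python3 - <<'E'
from h import *
print(tcp()[0],tcp()[2]['eef_rot'],tcp()[2]['finger_gap']); plan([564.8,61,94.5],Rzx([0,0,-1],[.9978,-.0665,0]))
E
```

```text
[564.59129956  61.36165583 149.52497788] [-179.92106954    0.37722348   86.3893424 ] 39.93225617167369
dr [-0.1  0.4  0.2] slide [0.   0.03 5.5 ] norm 55.0
```

The grip slackened on the way and the plug is gone, so I'll look for it.

```bash
python3 - <<'E'
from h import *
im,p=snap('top','t4.png'); s,ps=snap('side')
a=cv2.resize(im[130:260,120:350,::-1],(796,450),interpolation=cv2.INTER_CUBIC); cv2.imwrite('pics/t4c.png',a)
a=cv2.resize(s[60:300,180:400,::-1],(550,600),interpolation=cv2.INTER_CUBIC); cv2.imwrite('pics/s4c.png',a)
E
```

```text
(no output)
```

View pics/s4c.png

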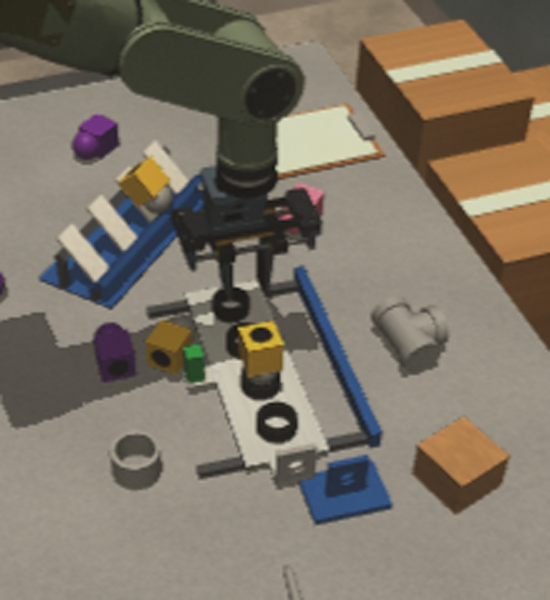

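View pics/t4c.png

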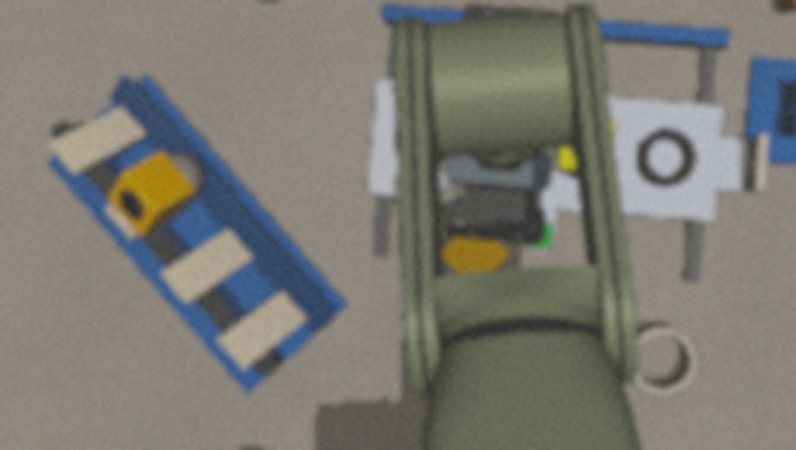

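The side crop shows the dropped plug lying flat just left of the green post, with its head end towards the camera. Nothing else looks disturbed. I'll move above it for a close look.

```bash
python3 - <<'E'
from h import *
p=cams.camera_params('top'); p['rotation']=R.from_euler('xyz',p['rotation'],degrees=True).as_matrix()
print(onz(p,(257.3,202.8),35)); plan([490,-20,220],Rzx([0,0,-1],[.9978,-.0665,0]))
E
```

```text
[462.13584514  85.58386114  35.        ]
dr [-0.   0.4  0.2] slide [-8.62 -6.97 -6.96] norm 130.9
```

Call:
send_rows(
  dr=[
    [0,0,0],
    [0,0,0],
    [0,0,0],
    [0,0,0],
    [0,0,0],
    [0,0,0],
    [0,0,0],
    [0,0,0],
  ],
  slide=[
    [0,0,-4],
    [-3,-3,-7],
    [-8.6,-6.9,-7],
    [-8.6,-6.9,-7],
    [-8.6,-6.9,-7],
    [-8.6,-6.9,-7],
    [-8.6,-6.9,-7],
    [-8.6,-6.9,-7],
  ],
  grip=[4.6,5,6,6.4,6.4,6.4,6.4,6.4],
)

```text
clock: 13.07
tool_pos: [491.6, -19.8, 220.2]
eef_rot: [-180.0, 0.3, 86.3]
contact_force: [-0.3, -0.4, -0.3]
finger_gap: 63.9
grip_force: 0.0
```

```bash
python3 - <<'E'
from h import *
print(tcp()[0]); snap('wrist','w5.png')
E
```

```text
[491.60525008 -19.82476327 220.18161899]
```

View pics/w5.png

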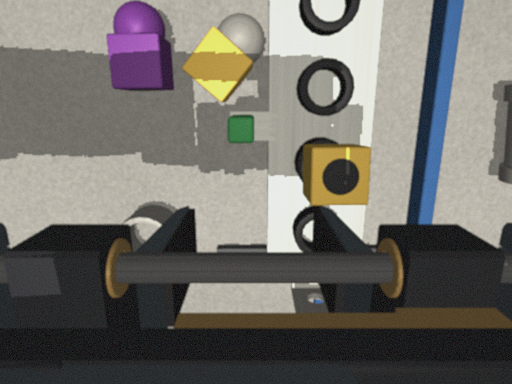

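The wrist view shows the dropped plug flat on the counter, with its ball at (240,38) and head corners at (215,27), (183,65), (220,102) and (252,66). The post at (241,128) is too close for a tilted grasp. I'll pick it up vertically, lay it back in its slot on the rest, and regrasp it from there.

```bash
python3 - <<'E'
from h import *
p,r,s=tcp(); im,pw=snap('wrist')
y=cv2.inRange(cv2.cvtColor(im,cv2.COLOR_RGB2HSV),(18,80,60),(34,255,255)); y[130:]=0
k=max(cv2.findContours(y,cv2.RETR_EXTERNAL,cv2.CHAIN_APPROX_NONE)[0],key=cv2.contourArea)
b=cv2.boxPoints(cv2.minAreaRect(k)); print(b.round(1)); W=np.array([onz(pw,q,48) for q in b]); print(W.round(1))
for i in range(4): e=W[(i+1)%4]-W[i]; print(np.linalg.norm(e).round(1),np.degrees(np.arctan2(e[1],e[0])).round(1))
C=W.mean(0); print('C',C, 'ball',onz(pw,(240,38),24))
print(s['qpos'].round(1))
E
```

```text
[[177.9  65.6]
 [213.   24.7]
 [257.4  62.8]
 [222.4 103.7]]
[[428.1  88.6  48. ]
 [463.6 120.7  48. ]
 [501.2  86.4  48. ]
 [465.9  52.3  48. ]]
47.8 42.2
50.9 -42.4
49.0 -136.0
52.4 136.1
C [464.68843533  86.98265211  48.        ] ball [486.06159791 112.43483218  24.        ]
[ -3.4  11.4 101.2  -0.3  67.4   0.4]
```

```bash
python3 - <<'E'
from h import *
plan([468.5,90.5,130],Rzx([0,0,-1],[-.7071,.7071,0]))
E
```

```text
dr [-4.000e-01  1.000e-01 -1.387e+02] slide [10.91 -3.    8.94] norm 144.2
```

Call:
send_rows(
  dr=[
    [0,0,-70],
    [0,0,-70],
    [0,0,-70],
    [0,0,-70],
    [0,0,-70],
    [0,0,-70],
    [0,0,-70],
    [0,0,-70],
    [0,0,-70],
    [0,0,-70],
    [-0.4,0,-138.7],
    [-0.4,0,-138.7],
    [-0.4,0,-138.7],
    [-0.4,0,-138.7],
    [-0.4,0,-138.7],
    [-0.4,0,-138.7],
    [-0.4,0,-138.7],
    [-0.4,0,-138.7],
    [-0.4,0,-138.7],
    [-0.4,0,-138.7],
  ],
  slide=[
    [10.9,-3,4],
    [10.9,-3,4],
    [10.9,-3,4],
    [10.9,-3,4],
    [10.9,-3,4],
    [10.9,-3,4],
    [10.9,-3,4],
    [10.9,-3,4],
    [10.9,-3,4],
    [10.9,-3,4],
    [10.9,-3,8.9],
    [10.9,-3,8.9],
    [10.9,-3,8.9],
    [10.9,-3,8.9],
    [10.9,-3,8.9],
    [10.9,-3,8.9],
    [10.9,-3,8.9],
    [10.9,-3,8.9],
    [10.9,-3,8.9],
    [10.9,-3,8.9],
  ],
  grip=[5.7,5.7,5.7,5.7,5.7,5.7,5.7,5.7,5.7,5.7,5.7,5.7,5.7,5.7,5.7,5.7,5.7,5.7,5.7,5.7],
)

```text
clock: 14.83
tool_pos: [468.4, 90.3, 130.3]
eef_rot: [-179.9, -0.0, -134.7]
contact_force: [0.5, 0.6, 0.4]
finger_gap: 56.7
grip_force: 0.0
```

```bash
python3 - <<'E'
from h import *
print(tcp()[2]['qpos'].round(1)); plan([468.5,90.5,30],Rzx([0,0,-1],[-.7071,.7071,0]))
E
```

```text
[ 9.600e+00  1.500e+01  1.108e+02 -1.000e-01  5.410e+01 -1.257e+02]
dr [-0.1 -0.   0.3] slide [-0.02  0.02 10.03] norm 100.3
```

Call:
send_rows(
  dr=[
    [0,0,0],
    [0,0,0],
    [0,0,0],
    [0,0,0],
    [0,0,0],
    [0,0,0],
    [0,0,0],
    [0,0,0],
    [0,0,0],
    [0,0,0],
    [0,0,0],
    [0,0,0],
    [0,0,0],
    [0,0,0],
    [0,0,0],
  ],
  slide=[
    [0,0,2],
    [0,0,4],
    [0,0,5.5],
    [0,0,7],
    [0,0,8],
    [0,0,9],
    [0,0,10],
    [0,0,10],
    [0,0,10],
    [0,0,10],
    [0,0,10],
    [0,0,10],
    [0,0,10],
    [0,0,10],
    [0,0,10],
  ],
  grip=[5.7,5.7,5.7,5.7,5.7,5.7,5.7,5.7,5.7,4,4,4,4,4,4],
  squeeze=40,
)

```text
clock: 16.08
tool_pos: [468.3, 89.7, 31.0]
eef_rot: [-179.9, 0.1, -135.1]
contact_force: [0.4, 2.9, 0.7]
finger_gap: 48.0
grip_force: 39.4
```

Call:
send_rows(
  dr=[
    [0,0,0],
    [0,0,0],
    [0,0,0],
    [0,0,0],
    [0,0,0],
    [0,0,0],
    [0,0,0],
  ],
  slide=[
    [0,0,-1],
    [0,0,-3],
    [0,0,-6],
    [0,0,-10],
    [0,0,-14],
    [0,0,-14],
    [0,0,-14],
  ],
  grip=[4,4,4,4,4,4,4],
)

```text
clock: 16.67
tool_pos: [469.0, 89.4, 172.5]
eef_rot: [-179.7, 0.2, -135.1]
contact_force: [-0.5, -0.6, -4.2]
finger_gap: 48.2
grip_force: 39.4
```

```bash
python3 - <<'E'
from h import *
s=tcp()[2]; print(s['finger_gap'],s['grip_force'])
zo=np.array([.6745,-.7383,-1])/2**.5; row=np.array([.7383,.6745,0])
h=np.array([386.2,287.8,101.1])+29*zo  # TCP was 5 mm noseward of head centre
nrm=np.array([.6745,-.7383,1])/2**.5
Rt=Rzx(-nrm,row); t=h+nrm*8
print('target',t,Rt.as_euler('xyz',degrees=True)); plan(t+nrm*60-6*zo,Rt)
E
```

```text
48.22610952693918 39.36403691768646
target [403.84691038 268.48389335  86.2507576 ] [-180.          -45.00053198  132.41436232]
dr [-36.2  35.   87.3] slide [-7.85 13.48  3.93] norm 160.9
```

Call:
send_rows(
  dr=[
    [-36.2,35,87.3],
    [-36.2,35,87.3],
    [-36.2,35,87.3],
    [-36.2,35,87.3],
    [-36.2,35,87.3],
    [-36.2,35,87.3],
    [-36.2,35,87.3],
    [-36.2,35,87.3],
    [-36.2,35,87.3],
    [-36.2,35,87.3],
    [-36.2,35,87.3],
    [-36.2,35,87.3],
    [-36.2,35,87.3],
    [-36.2,35,87.3],
    [-36.2,35,87.3],
    [-36.2,35,87.3],
    [-36.2,35,87.3],
    [-36.2,35,87.3],
    [-36.2,35,87.3],
  ],
  slide=[
    [-7.8,13.5,1],
    [-7.8,13.5,1],
    [-7.8,13.5,1],
    [-7.8,13.5,1],
    [-7.8,13.5,1],
    [-7.8,13.5,1],
    [-7.8,13.5,1],
    [-7.8,13.5,1],
    [-7.8,13.5,1],
    [-7.8,13.5,1],
    [-7.8,13.5,1],
    [-7.8,13.5,1],
    [-7.8,13.5,3.9],
    [-7.8,13.5,3.9],
    [-7.8,13.5,3.9],
    [-7.8,13.5,3.9],
    [-7.8,13.5,3.9],
    [-7.8,13.5,3.9],
    [-7.8,13.5,3.9],
  ],
  grip=[4,4,4,4,4,4,4,4,4,4,4,4,4,4,4,4,4,4,4],
)

```text
clock: 18.25
tool_pos: [428.2, 240.7, 132.1]
eef_rot: [-179.8, -45.1, 132.4]
contact_force: [-0.3, 0.1, -3.8]
finger_gap: 48.2
grip_force: 39.4
```

```bash
python3 - <<'E'
from h import *
s=tcp()[2]; print(s['finger_gap'],s['grip_force'],s['qpos'].round(1))
zo=np.array([.6745,-.7383,-1])/2**.5; row=np.array([.7383,.6745,0])
h=np.array([386.2,287.8,101.1])+29*zo; nrm=np.array([.6745,-.7383,1])/2**.5
plan(h+nrm*8-4*zo,Rzx(-nrm,row))
im,p=snap('side','s6.png'); cv2.imwrite('pics/s6c.png',cv2.resize(im[80:240,170:330,::-1],(560,560),interpolation=cv2.INTER_CUBIC))
E
```

```text
48.220311770698565 39.36377942562103 [  6.3  29.7 102.5  35.3  80.6 -52.6]
dr [-0.2 -0.1 -0. ] slide [-0.24  0.09  5.86] norm 58.6
```

View pics/s6c.png

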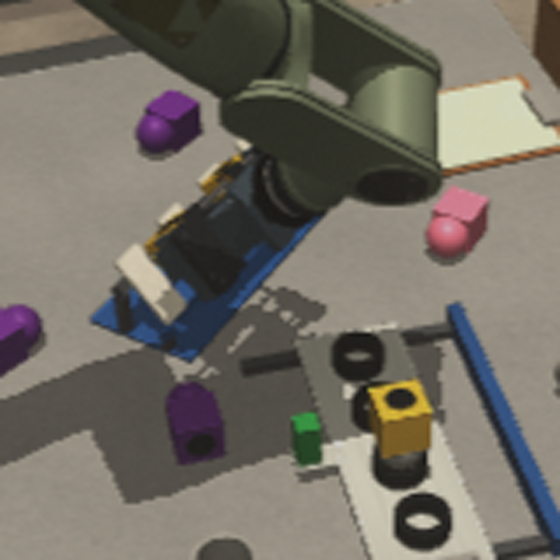

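The side crop shows the gripper poised over the rest, the first plug still standing in cup3, and the look-alikes undisturbed. I'll lower the plug onto slot A.

Call:
send_rows(
  dr=[
    [0,0,0],
    [0,0,0],
    [0,0,0],
    [0,0,0],
    [0,0,0],
    [0,0,0],
    [0,0,0],
    [0,0,0],
    [0,0,0],
    [0,0,0],
  ],
  slide=[
    [-0.2,0.1,1],
    [-0.2,0.1,2],
    [-0.2,0.1,3],
    [-0.2,0.1,4],
    [-0.2,0.1,4.5],
    [-0.2,0.1,5],
    [-0.2,0.1,5.5],
    [-0.2,0.1,5.8],
    [-0.2,0.1,5.8],
    [-0.2,0.1,5.8],
  ],
  grip=[4,4,4,4,4,4,4,4,4,4],
)

```text
clock: 19.13
tool_pos: [401.9, 270.2, 89.4]
eef_rot: [-179.7, -45.2, 132.2]
contact_force: [0.4, -0.8, -4.5]
finger_gap: 48.3
grip_force: 39.4
```

Call:
send_rows(
  dr=[
    [0,0,0],
    [0,0,0],
    [0,0,0],
  ],
  slide=[
    [0,0,0.1],
    [0,0,0.2],
    [0,0,0.2],
  ],
  grip=[4,4,4],
)

```text
clock: 19.38
tool_pos: [401.7, 270.5, 89.0]
eef_rot: [-179.8, -45.1, 132.3]
contact_force: [1.8, -6.4, 4.9]
finger_gap: 48.3
grip_force: 39.4
```

Call:
send_rows(
  dr=[
    [0,0,0],
    [0,0,0],
    [0,0,0],
    [0,0,0],
    [0,0,0],
    [0,0,0],
    [0,0,0],
    [0,0,0],
    [0,0,0],
    [0,0,0],
    [0,0,0],
  ],
  slide=[
    [0,0,-0.1],
    [0,0,-0.1],
    [0,0,-0.1],
    [0,0,-0.1],
    [0,0,-0.1],
    [0,0,-1],
    [0,0,-3],
    [0,0,-6],
    [0,0,-9],
    [0,0,-13],
    [0,0,-13],
  ],
  grip=[4.8,5.2,5.8,6.2,6.4,6.4,6.4,6.4,6.4,6.4,6.4],
)

```text
clock: 20.3
tool_pos: [468.6, 201.1, 183.8]
eef_rot: [179.6, -44.8, 132.5]
contact_force: [0.5, 0.2, -0.1]
finger_gap: 64.0
grip_force: 0.0
```

```bash
python3 - <<'E'
from h import *
row=np.array([.7383,.6745,0]); z=np.array([.6745,-.7383,-1])/2**.5
f=np.array([386.2,287.8,101.1])
print(tcp()[0]); plan(f-z*90,Rzx(z,row)); print(f-z*90)
E
```

```text
[468.63710579 201.09641448 183.77872644]
dr [  0.3 -89.8  -0.2] slide [11.66 -0.31 14.26] norm 184.3
[343.27508285 334.78512429 164.73961031]
```

Call:
send_rows(
  dr=[
    [0,-45,0],
    [0,-45,0],
    [0,-45,0],
    [0,-45,0],
    [0,-45,0],
    [0,-45,0],
    [0,-45,0],
    [0.3,-89.8,-0.2],
    [0.3,-89.8,-0.2],
    [0.3,-89.8,-0.2],
    [0.3,-89.8,-0.2],
    [0.3,-89.8,-0.2],
    [0.3,-89.8,-0.2],
    [0.3,-89.8,-0.2],
    [0.3,-89.8,-0.2],
    [0.3,-89.8,-0.2],
    [0.3,-89.8,-0.2],
  ],
  slide=[
    [10,0,2.9],
    [10,0,2.9],
    [10,0,2.9],
    [10,0,2.9],
    [10,0,2.9],
    [10,0,2.9],
    [10,0,2.9],
    [11.7,-0.3,14.2],
    [11.7,-0.3,14.2],
    [11.7,-0.3,14.2],
    [11.7,-0.3,14.2],
    [11.7,-0.3,14.2],
    [11.7,-0.3,14.2],
    [11.7,-0.3,14.2],
    [11.7,-0.3,14.2],
    [11.7,-0.3,14.2],
    [11.7,-0.3,14.2],
  ],
  grip=[6.4,6.4,6.4,6.4,6.4,6.4,6.4,6.4,6.4,6.4,6.4,6.4,6.4,6.4,6.4,6.4,6.4],
)

```text
clock: 21.72
tool_pos: [337.7, 336.2, 162.8]
eef_rot: [-179.3, 44.5, 133.0]
contact_force: [-0.1, 0.1, 0.3]
finger_gap: 64.0
grip_force: 0.0
```

```bash
python3 face.py; python3 -c "
from h import *
snap('wrist','w7.png')"
```

```text
[337.7 336.2 162.8] [-179.3   44.5  133. ]
[256.5 220.7 932. ] [390.9 281.4 109.1] tool mm [-16.8   2.6  91.9]
dr needed [-0.2 -0.5  0.4]
```

View pics/w7.png

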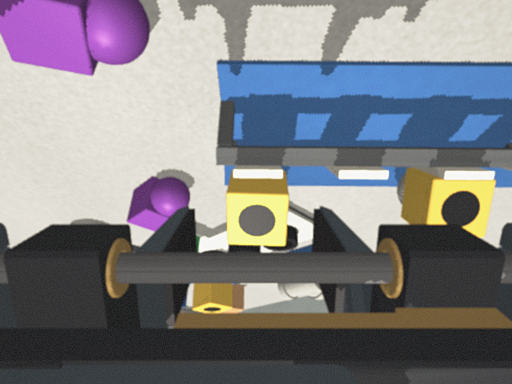

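```bash
python3 - <<'E'
from h import *
im,p=snap('side'); print(proj(p,[405,267,73]))
a=cv2.resize(im[120:190,180:270,::-1],(800,622),interpolation=cv2.INTER_CUBIC)[:600]; cv2.imwrite('pics/s8.png',a)
E
```

```text
[216.60342376 159.22267344]
```

View pics/s8.png

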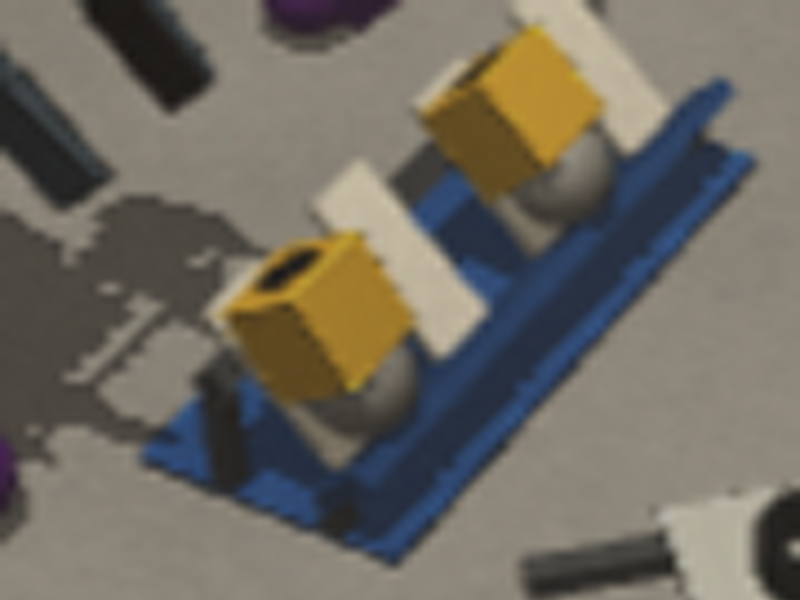

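The side crop shows plug A back in its slot with its ball at the ledge, but its head is leaning out off the strip. I'll nudge the head back against the strip with closed fingers so its pose is known again.

```bash
python3 - <<'E'
from h import *
row=np.array([.7383,.6745,0]); z=np.array([.6745,-.7383,-1])/2**.5; f=np.array([386.2,287.8,101.1]); Rt=Rzx(z,row)
for x,zz in [(-66,-40),(-66,6),(-40,6)]: plan(f+Rt.apply([x,0,zz]),Rt)
E
```

```text
dr [-0.2 -0.5  0.3] slide [-7.04  0.29  5.14] norm 87.3
dr [-0.2 -0.5  0.3] slide [-7.08  0.31  9.74] norm 120.5
dr [-0.2 -0.5  0.3] slide [-4.48  0.33  9.77] norm 107.5
```

Call:
send_rows(
  dr=[
    [-0.2,-0.5,0.3],
    [-0.2,-0.5,0.3],
    [-0.2,-0.5,0.3],
    [-0.2,-0.5,0.3],
    [-0.2,-0.5,0.3],
    [-0.2,-0.5,0.3],
    [-0.2,-0.5,0.3],
    [-0.2,-0.5,0.3],
    [-0.2,-0.5,0.3],
    [-0.2,-0.5,0.3],
  ],
  slide=[
    [-7,0.3,0],
    [-7,0.3,0],
    [-7,0.3,0],
    [-7,0.3,3],
    [-7,0.3,5],
    [-7,0.3,6.5],
    [-7,0.3,8],
    [-7,0.3,9],
    [-7,0.3,9.7],
    [-7,0.3,9.7],
  ],
  grip=[3,0,0,0,0,0,0,0,0,0],
)

```text
clock: 22.7
tool_pos: [419.4, 250.5, 141.9]
eef_rot: [-179.7, 45.1, 132.6]
contact_force: [-0.2, -0.2, -0.7]
finger_gap: 1.3
grip_force: 0.0
```

```bash
python3 - <<'E'
from h import *
row=np.array([.7383,.6745,0]); z=np.array([.6745,-.7383,-1])/2**.5; f=np.array([386.2,287.8,101.1]); Rt=Rzx(z,row)
print(tcp()[2]['finger_gap'],tcp()[2]['contact_force']);plan(f+Rt.apply([-40,0,6]),Rt)
E
```

```text
1.2796111162672423 [-0.1938694  -0.23882355 -0.6540226 ]
dr [-0.1  0.1  0.2] slide [ 2.41  0.07 -0.05] norm 24.2
```

Call:
send_rows(
  dr=[
    [0,0,0],
    [0,0,0],
    [0,0,0],
    [0,0,0],
    [0,0,0],
    [0,0,0],
    [0,0,0],
    [0,0,0],
    [0,0,0],
    [0,0,0],
    [0,0,0],
  ],
  slide=[
    [0.3,0,0],
    [0.7,0,0],
    [1,0,0],
    [1.3,0,0],
    [1.6,0,0],
    [1.8,0,0],
    [2,0,0],
    [2.2,0,0],
    [2.3,0,0],
    [2.3,0,0],
    [2.3,0,0],
  ],
  grip=[0,0,0,0,0,0,0,0,0,0,0],
)

```text
clock: 23.62
tool_pos: [409.6, 264.4, 128.7]
eef_rot: [179.9, 45.3, 132.6]
contact_force: [1.9, -0.1, 9.9]
finger_gap: 0.6
grip_force: 3.7
```

Call:
send_rows(
  dr=[
    [0,0,0],
    [0,0,0],
    [0,0,0],
  ],
  slide=[
    [0.1,0,0],
    [0.2,0,0],
    [0.2,0,0],
  ],
  grip=[0,0,0],
)

```text
clock: 23.87
tool_pos: [409.3, 264.8, 128.6]
eef_rot: [179.9, 45.5, 132.6]
contact_force: [1.6, -2.1, 14.3]
finger_gap: 0.2
grip_force: 6.3
```

Call:
send_rows(
  dr=[
    [0,0,0],
    [0,0,0],
    [0,0,0],
    [0,0,0],
    [0,0,0],
    [0,0,0],
    [0,0,0],
    [0,0,0],
    [0,0,0],
    [0,0,0],
    [0,0,0],
  ],
  slide=[
    [-1,0,0],
    [-2.5,0,0],
    [-3,0,-3],
    [-3,0,-7],
    [-3,0,-9.5],
    [0,0,-9.5],
    [4,0,-9.5],
    [4,0,-9.5],
    [4,0,-9.5],
    [4,0,-9.5],
    [4,0,-9.5],
  ],
  grip=[0,0,1,3,6.4,6.4,6.4,6.4,6.4,6.4,6.4],
)

```text
clock: 24.78
tool_pos: [343.4, 334.7, 164.3]
eef_rot: [-179.9, 45.1, 132.6]
contact_force: [-0.2, 0.5, 1.0]
finger_gap: 57.5
grip_force: 0.0
```

```bash
python3 face.py; python3 - <<'E'
from h import *
im,pw=snap('wrist','w9.png')
y=cv2.inRange(cv2.cvtColor(im,cv2.COLOR_RGB2HSV),(18,80,60),(34,255,255)); y[:, :200]=0; y[:,320:]=0; y[250:]=0
k=max(cv2.findContours(y,cv2.RETR_EXTERNAL,cv2.CHAIN_APPROX_NONE)[0],key=cv2.contourArea); print(cv2.boundingRect(k))
E
```

```text
[343.4 334.7 164.3] [-179.9   45.1  132.6]
[ 253.1  201.2 1066. ] [386.  287.7 101. ] tool mm [ 0.1 -0.2 89.6]
[ 458.2  201.9 1063.5] [501.2 392.9 101.1] tool mm [ -0.4 155.8  89.6]
dr needed [-0.   0.1  0.1]
(222, 161, 64, 71)
```

Plug A is back at its original pose, with its dot row and area matching its neighbour. I'll grasp it again with a stronger squeeze.

Call:
send_rows(
  dr=[
    [0,0,0],
    [0,0,0],
    [0,0,0],
    [0,0,0],
    [0,0,0],
    [0,0,0],
    [0,0,0],
    [0,0,0],
    [0,0,0],
    [0,0,0],
    [0,0,0],
    [0,0,0],
    [0,0,0],
    [0,0,0],
    [0,0,0],
    [0,0,0],
  ],
  slide=[
    [0,0,2],
    [0,0,4],
    [0,0,6],
    [0,0,7],
    [0,0,8],
    [0,0,9],
    [0,0,10],
    [0,0,11],
    [0,0,11],
    [0,0,11],
    [0,0,11],
    [0,0,11],
    [0,0,11],
    [0,0,11],
    [0,0,11],
    [0,0,11],
  ],
  grip=[6.4,6.4,6.4,6.4,6.4,6.4,6.4,6.4,6.4,6.4,4.6,4.6,4.6,4.6,4.6,4.6],
  squeeze=40,
)

```text
clock: 26.22
tool_pos: [395.4, 277.9, 86.2]
eef_rot: [-179.9, 45.1, 132.6]
contact_force: [-0.6, 0.9, 1.8]
finger_gap: 47.7
grip_force: 39.9
```

Call:
send_rows(
  dr=[
    [0,0,0],
    [0,0,0],
    [0,0,0],
    [0,0,0],
    [0,0,0],
    [0,0,0],
  ],
  slide=[
    [-1,0,0],
    [-3,0,-1],
    [-6,0,-3],
    [-9,0,-6],
    [-9,0,-6],
    [-9,0,-6],
  ],
  grip=[4.6,4.6,4.6,4.6,4.6,4.6],
)

```text
clock: 26.72
tool_pos: [410.0, 262.7, 193.1]
eef_rot: [179.8, 44.9, 132.4]
contact_force: [-0.1, -0.4, -4.8]
finger_gap: 47.6
grip_force: 39.9
```

```bash
python3 - <<'E'
from h import *
plan([565,61,150],Rzx([0,0,-1],[.9978,-.0665,0]))
E
```

```text
dr [18.2 42.4 43.8] slide [-14.9   -2.19  20.94] norm 258.0
```

Call:
send_rows(
  dr=[
    [18.2,42.4,43.8],
    [18.2,42.4,43.8],
    [18.2,42.4,43.8],
    [18.2,42.4,43.8],
    [18.2,42.4,43.8],
    [18.2,42.4,43.8],
    [18.2,42.4,43.8],
    [18.2,42.4,43.8],
    [18.2,42.4,43.8],
    [18.2,42.4,43.8],
    [18.2,42.4,43.8],
    [18.2,42.4,43.8],
    [18.2,42.4,43.8],
    [18.2,42.4,43.8],
  ],
  slide=[
    [-14.9,-2.2,21],
    [-14.9,-2.2,21],
    [-14.9,-2.2,21],
    [-14.9,-2.2,21],
    [-14.9,-2.2,21],
    [-14.9,-2.2,21],
    [-14.9,-2.2,21],
    [-14.9,-2.2,21],
    [-14.9,-2.2,21],
    [-14.9,-2.2,21],
    [-14.9,-2.2,21],
    [-14.9,-2.2,21],
    [-14.9,-2.2,21],
    [-14.9,-2.2,21],
  ],
  grip=[4.6,4.6,4.6,4.6,4.6,4.6,4.6,4.6,4.6,4.6,4.6,4.6,4.6,4.6],
)

```text
clock: 27.88
tool_pos: [564.3, 61.3, 149.0]
eef_rot: [-179.9, 0.3, 86.4]
contact_force: [-0.4, 0.2, -3.2]
finger_gap: 47.8
grip_force: 39.9
```

```bash
python3 - <<'E'
from h import *
s=tcp()[2];print(tcp()[0],s['finger_gap'],s['grip_force']); plan([564.8,61,96],Rzx([0,0,-1],[.9978,-.0665,0]))
E
```

```text
[564.34236895  61.26136137 148.95740251] 47.83666981100588 39.9423086643219
dr [-0.1  0.3  0.2] slide [0.01 0.06 5.3 ] norm 53.0
```

Call:
send_rows(
  dr=[
    [-0.1,0.3,0.2],
    [-0.1,0.3,0.2],
    [-0.1,0.3,0.2],
    [-0.1,0.3,0.2],
    [-0.1,0.3,0.2],
    [-0.1,0.3,0.2],
    [-0.1,0.3,0.2],
    [-0.1,0.3,0.2],
  ],
  slide=[
    [0,0.05,1.5],
    [0,0.05,3],
    [0,0.05,4],
    [0,0.05,4.5],
    [0,0.05,5],
    [0,0.05,5.2],
    [0,0.05,5.3],
    [0,0.05,5.3],
  ],
  grip=[4.6,4.6,4.6,4.6,4.6,4.6,4.6,4.6],
)

```text
clock: 28.55
tool_pos: [565.8, 59.9, 96.6]
eef_rot: [179.9, -0.0, 86.0]
contact_force: [0.0, 0.6, -3.6]
finger_gap: 47.7
grip_force: 39.9
```

Call:
send_rows(
  dr=[
    [0,0,0],
    [0,0,0],
    [0,0,0],
    [0,0,0],
  ],
  slide=[
    [0,0,0.1],
    [0,0,0.2],
    [0,0,0.3],
    [0,0,0.3],
  ],
  grip=[4.6,4.6,4.6,4.6],
)

```text
clock: 28.88
tool_pos: [566.0, 59.9, 93.9]
eef_rot: [179.9, -0.1, 86.0]
contact_force: [-0.6, 1.0, -1.4]
finger_gap: 47.4
grip_force: 39.9
```

Call:
send_rows(
  dr=[
    [0,0,0],
    [0,0,0],
    [0,0,0],
  ],
  slide=[
    [0.07,-0.06,0.05],
    [0.07,-0.06,0.15],
    [0.07,-0.06,0.15],
  ],
  grip=[4.6,4.6,4.6],
)

```text
clock: 29.13
tool_pos: [565.9, 60.9, 92.8]
eef_rot: [179.8, -0.1, 86.0]
contact_force: [0.9, 2.4, 2.6]
finger_gap: 47.8
grip_force: 40.0
```

Call:
send_rows(
  dr=[
    [0,0,0],
    [0,0,0],
    [0,0,0],
    [0,0,0],
    [0,0,0],
    [0,0,0],
    [0,0,0],
    [0,0,0],
    [0,0,0],
    [0,0,0],
    [0,0,0],
    [0,0,0],
    [0,0,0],
  ],
  slide=[
    [0,0,0.05],
    [0,0,0.05],
    [0,0,0],
    [0,0,0],
    [0,0,0],
    [0,0,0],
    [0,0,-1],
    [0,0,-3],
    [0,0,-5],
    [0,0,-7],
    [0,0,-11],
    [0,0,-11],
    [0,0,-11],
  ],
  grip=[4.6,4.6,5,5.8,6.4,6.4,6.4,6.4,6.4,6.4,6.4,6.4,6.4],
)

```text
clock: 30.22
tool_pos: [566.3, 60.5, 205.0]
eef_rot: [179.6, -0.1, 86.0]
contact_force: [-0.4, -0.1, -0.7]
finger_gap: 64.0
grip_force: 0.0
```

```bash
python3 - <<'E'
from h import *
snap('wrist','w10.png')
row=np.array([.7383,.6745,0]); z=np.array([.6745,-.7383,-1])/2**.5
f=np.array([501.4,393,101.1])
plan(f-z*90,Rzx(z,row)); print(f-z*90)
E
python3 face.py
```

```text
dr [-18.  -42.5 -44. ] slide [ 37.13 -13.27   3.82] norm 396.1
[458.47508285 439.98512429 164.73961031]
[565.1  60.4 202.9] [ 1.798e+02 -1.000e-01  8.600e+01]
[ 255.7  194.  1100. ] [569.1 128.6 342. ] tool mm [  68.5   -0.3 -139. ]
dr needed [-18.  -42.5 -44. ]
```

Call:
send_rows(
  dr=[
    [-18,-42.5,-44],
    [-18,-42.5,-44],
    [-18,-42.5,-44],
    [-18,-42.5,-44],
    [-18,-42.5,-44],
    [-18,-42.5,-44],
    [-18,-42.5,-44],
    [-18,-42.5,-44],
    [-18,-42.5,-44],
    [-18,-42.5,-44],
    [-18,-42.5,-44],
    [-18,-42.5,-44],
    [-18,-42.5,-44],
    [-18,-42.5,-44],
    [-18,-42.5,-44],
    [-18,-42.5,-44],
  ],
  slide=[
    [37.1,-13.3,0],
    [37.1,-13.3,0],
    [37.1,-13.3,0],
    [37.1,-13.3,0],
    [37.1,-13.3,0],
    [37.1,-13.3,0],
    [37.1,-13.3,0],
    [37.1,-13.3,0],
    [37.1,-13.3,0],
    [37.1,-13.3,0],
    [37.1,-13.3,0],
    [37.1,-13.3,3.8],
    [37.1,-13.3,3.8],
    [37.1,-13.3,3.8],
    [37.1,-13.3,3.8],
    [37.1,-13.3,3.8],
  ],
  grip=[6.4,6.4,6.4,6.4,6.4,6.4,6.4,6.4,6.4,6.4,6.4,6.4,6.4,6.4,6.4,6.4],
)

```text
clock: 31.65
tool_pos: [458.8, 439.2, 165.6]
eef_rot: [-180.0, 45.0, 132.4]
contact_force: [1.0, -0.5, 0.9]
finger_gap: 63.9
grip_force: 0.0
```

```bash
python3 face.py
```

```text
[458.8 439.2 165.6] [-180.    45.   132.4]
[ 254.4  200.  1056.5] [501.8 393.4 101.2] tool mm [ 1.1  1.  90. ]
dr needed [-0.1 -0.  -0. ]
```

Call:
send_rows(
  dr=[
    [0,0,0],
    [0,0,0],
    [0,0,0],
    [0,0,0],
    [0,0,0],
    [0,0,0],
    [0,0,0],
    [0,0,0],
    [0,0,0],
    [0,0,0],
    [0,0,0],
    [0,0,0],
    [0,0,0],
    [0,0,0],
    [0,0,0],
    [0,0,0],
  ],
  slide=[
    [0.1,0.1,2],
    [0.1,0.1,4],
    [0.1,0.1,6],
    [0.1,0.1,7],
    [0.1,0.1,8],
    [0.1,0.1,9],
    [0.1,0.1,10],
    [0.1,0.1,11],
    [0.1,0.1,11],
    [0.1,0.1,11],
    [0.1,0.1,11],
    [0.1,0.1,11],
    [0.1,0.1,11],
    [0.1,0.1,11],
    [0.1,0.1,11],
    [0.1,0.1,11],
  ],
  grip=[6.4,6.4,6.4,6.4,6.4,6.4,6.4,6.4,6.4,6.4,4.6,4.6,4.6,4.6,4.6,4.6],
)

```text
clock: 33.03
tool_pos: [510.4, 383.9, 85.9]
eef_rot: [-179.9, 44.9, 132.5]
contact_force: [-2.9, 1.1, 2.3]
finger_gap: 47.7
grip_force: 39.9
```

Call:
send_rows(
  dr=[
    [0,0,0],
    [0,0,0],
    [0,0,0],
    [0,0,0],
    [0,0,0],
    [0,0,0],
  ],
  slide=[
    [-1,0,0],
    [-3,0,-1],
    [-6,0,-3],
    [-9,0,-6],
    [-9,0,-6],
    [-9,0,-6],
  ],
  grip=[4.6,4.6,4.6,4.6,4.6,4.6],
)

```text
clock: 33.53
tool_pos: [525.5, 368.5, 193.6]
eef_rot: [179.7, 44.8, 132.2]
contact_force: [-0.5, 0.9, -4.1]
finger_gap: 47.8
grip_force: 39.9
```

```bash
python3 - <<'E'
from h import *
plan([570.4,136.8,150],Rzx([0,0,-1],[.9978,-.0665,0]))
E
```

```text
dr [18.2 42.2 43.7] slide [-11.24 -12.32  17.26] norm 240.0
```

Call:
send_rows(
  dr=[
    [18.2,42.2,43.7],
    [18.2,42.2,43.7],
    [18.2,42.2,43.7],
    [18.2,42.2,43.7],
    [18.2,42.2,43.7],
    [18.2,42.2,43.7],
    [18.2,42.2,43.7],
    [18.2,42.2,43.7],
    [18.2,42.2,43.7],
    [18.2,42.2,43.7],
    [18.2,42.2,43.7],
    [18.2,42.2,43.7],
    [18.2,42.2,43.7],
    [18.2,42.2,43.7],
  ],
  slide=[
    [-11.2,-12.3,17.3],
    [-11.2,-12.3,17.3],
    [-11.2,-12.3,17.3],
    [-11.2,-12.3,17.3],
    [-11.2,-12.3,17.3],
    [-11.2,-12.3,17.3],
    [-11.2,-12.3,17.3],
    [-11.2,-12.3,17.3],
    [-11.2,-12.3,17.3],
    [-11.2,-12.3,17.3],
    [-11.2,-12.3,17.3],
    [-11.2,-12.3,17.3],
    [-11.2,-12.3,17.3],
    [-11.2,-12.3,17.3],
  ],
  grip=[4.6,4.6,4.6,4.6,4.6,4.6,4.6,4.6,4.6,4.6,4.6,4.6,4.6,4.6],
)

```text
clock: 34.7
tool_pos: [569.3, 137.2, 148.0]
eef_rot: [-179.9, 0.4, 86.4]
contact_force: [0.0, -0.6, -2.5]
finger_gap: 47.9
grip_force: 40.0
```

```bash
python3 - <<'E'
from h import *
s=tcp()[2];print(tcp()[0],s['finger_gap'],s['grip_force']); plan([570.4,136.8,96],Rzx([0,0,-1],[.9978,-.0665,0]))
E
```

```text
[569.29244134 137.23693707 148.02625709] 47.91928368631771 39.96446192264557
dr [-0.1  0.4  0.2] slide [0.   0.13 5.2 ] norm 52.0
```

Call:
send_rows(
  dr=[
    [-0.1,0.3,0],
    [-0.1,0.3,0],
    [-0.1,0.3,0],
    [-0.1,0.3,0],
    [-0.1,0.3,0],
    [-0.1,0.3,0],
    [-0.1,0.3,0],
    [-0.1,0.3,0],
  ],
  slide=[
    [0.1,0.03,1.5],
    [0.1,0.03,3],
    [0.1,0.03,4],
    [0.1,0.03,4.5],
    [0.1,0.03,5],
    [0.1,0.03,5.2],
    [0.1,0.03,5.2],
    [0.1,0.03,5.2],
  ],
  grip=[4.6,4.6,4.6,4.6,4.6,4.6,4.6,4.6],
)

```text
clock: 35.37
tool_pos: [570.7, 136.9, 97.0]
eef_rot: [179.9, 0.0, 86.2]
contact_force: [-0.3, -0.7, -3.0]
finger_gap: 47.9
grip_force: 40.0
```

Call:
send_rows(
  dr=[
    [0,0,0],
    [0,0,0],
    [0,0,0],
  ],
  slide=[
    [0,0,0.1],
    [0,0,0.2],
    [0,0,0.2],
  ],
  grip=[4.6,4.6,4.6],
)

```text
clock: 35.62
tool_pos: [570.7, 136.8, 94.9]
eef_rot: [179.9, 0.0, 86.2]
contact_force: [0.0, -0.3, -2.1]
finger_gap: 47.5
grip_force: 40.0
```

Call:
send_rows(
  dr=[
    [0,0,0],
    [0,0,0],
    [0,0,0],
  ],
  slide=[
    [0,0,0.1],
    [0,0,0.2],
    [0,0,0.2],
  ],
  grip=[4.6,4.6,4.6],
)

```text
clock: 35.87
tool_pos: [571.1, 137.3, 93.7]
eef_rot: [179.9, -0.0, 86.2]
contact_force: [-0.9, 1.8, 3.3]
finger_gap: 47.8
grip_force: 40.0
```

Call:
send_rows(
  dr=[
    [0,0,0],
    [0,0,0],
    [0,0,0],
    [0,0,0],
    [0,0,0],
    [0,0,0],
    [0,0,0],
    [0,0,0],
    [0,0,0],
    [0,0,0],
    [0,0,0],
    [0,0,0],
    [0,0,0],
  ],
  slide=[
    [0,0,0],
    [0,0,0],
    [0,0,-0.05],
    [0,0,-0.05],
    [0,0,-0.05],
    [0,0,-0.05],
    [0,0,-1],
    [0,0,-3],
    [0,0,-5],
    [0,0,-7],
    [0,0,-11],
    [0,0,-11],
    [0,0,-11],
  ],
  grip=[4.6,4.6,5,5.8,6.4,6.4,6.4,6.4,6.4,6.4,6.4,6.4,6.4],
)

```text
clock: 36.95
tool_pos: [571.7, 137.1, 205.7]
eef_rot: [179.6, -0.0, 86.2]
contact_force: [0.3, -0.9, -0.5]
finger_gap: 64.2
grip_force: 0.0
```

```bash
python3 - <<'E'
from h import *
Rt=Rzx([0,0,-1],[.9978,-.0665,0])
plan([440,31.8,200],Rt)
im,p=snap('side'); cv2.imwrite('pics/s11.png',cv2.resize(im[150:260,210:330,::-1],(600,550),interpolation=cv2.INTER_CUBIC))
E
```

```text
dr [ 0.4 -0.   0. ] slide [-11.38 -12.45   0.48] norm 168.7
```

View pics/s11.png

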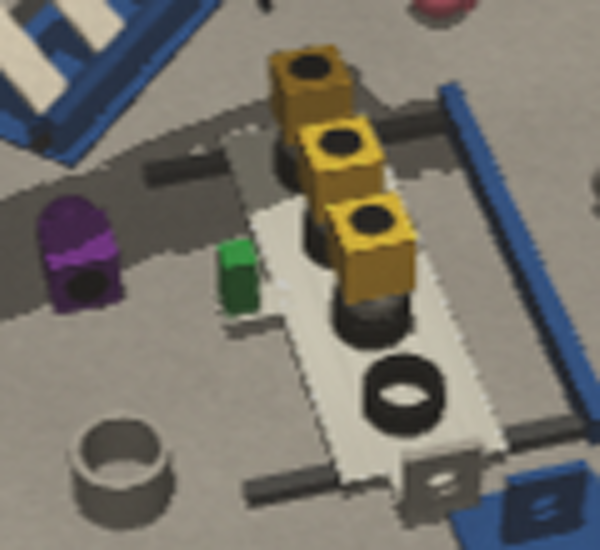

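The side crop shows all three plugs upright in cups 1 to 3, with cup4 empty. The green post is at (238,275). Next I'll push the tray home.

Call:
send_rows(
  dr=[
    [0.4,0,0],
    [0.4,0,0],
    [0.4,0,0],
    [0.4,0,0],
    [0.4,0,0],
    [0.4,0,0],
    [0.4,0,0],
    [0.4,0,0],
    [0.4,0,0],
    [0.4,0,0],
    [0.4,0,0],
    [0.4,0,0],
    [0.4,0,0],
  ],
  slide=[
    [-11.4,-12.5,0],
    [-11.4,-12.5,0],
    [-11.4,-12.5,0],
    [-11.4,-12.5,0],
    [-11.4,-12.5,0],
    [-11.4,-12.5,0],
    [-11.4,-12.5,4],
    [-11.4,-12.5,8],
    [-11.4,-12.5,11],
    [-11.4,-12.5,12.5],
    [-11.4,-12.5,13.3],
    [-11.4,-12.5,13.3],
    [-11.4,-12.5,13.3],
  ],
  grip=[0,0,0,0,0,0,0,0,0,0,0,0,0],
)

```text
clock: 38.08
tool_pos: [439.1, 31.7, 69.6]
eef_rot: [-179.6, 0.0, 86.2]
contact_force: [0.5, -0.1, 0.5]
finger_gap: 0.2
grip_force: 0.0
```

```bash
python3 - <<'E'
from h import *
s=tcp()[2]; print(tcp()[0],s['finger_gap'],s['contact_force']); 
im,p=snap('top')
B=blobs(mask(im,'b'),40); print([(b[0],b[1].tolist(),onz(p,b[0],10).round(0)) for b in B])
B=blobs(mask(im,'g'),10); print([(b[0],onz(p,b[0],68).round(1)) for b in B])
plan([440,31.8,70],Rzx([0,0,-1],[.9978,-.0665,0]))
E
```

```text
[439.12339548  31.67257456  69.57621937] 0.2138144949834245 [ 0.4517214  -0.07737274  0.47004195]
[(array([280.3, 137.1]), [231, 132, 99, 11, 352], array([682.,  14.,  10.])), (array([346.8, 160.9]), [336, 148, 22, 29, 429], array([ 605., -207.,   10.])), (array([183.9, 191.5]), [153, 153, 66, 71, 952], array([495., 332.,  10.])), (array([164.4, 208.3]), [135, 177, 60, 65, 250], array([438., 396.,  10.]))]
[]
dr [-0.3  0.   0.1] slide [0.02 0.05 0.02] norm 0.6
```

Call:
send_rows(
  dr=[
    [0,0,0],
    [0,0,0],
    [0,0,0],
    [0,0,0],
    [0,0,0],
    [0,0,0],
    [0,0,0],
    [0,0,0],
    [0,0,0],
    [0,0,0],
    [0,0,0],
    [0,0,0],
    [0,0,0],
    [0,0,0],
    [0,0,0],
    [0,0,0],
    [0,0,0],
    [0,0,0],
  ],
  slide=[
    [0,0.5,0],
    [0,1,0],
    [0,1.3,0],
    [0,1.5,0],
    [0,1.7,0],
    [0,1.9,0],
    [0,2.1,0],
    [0,2.4,0],
    [0,2.7,0],
    [0,3,0],
    [0,3.3,0],
    [0,3.6,0],
    [0,3.9,0],
    [0,4.2,0],
    [0,4.5,0],
    [0,4.8,0],
    [0,5,0],
    [0,5,0],
  ],
  grip=[0,0,0,0,0,0,0,0,0,0,0,0,0,0,0,0,0,0],
)

```text
clock: 39.63
tool_pos: [489.1, 27.9, 69.3]
eef_rot: [-179.7, 0.0, 86.2]
contact_force: [-0.8, -0.3, 1.0]
finger_gap: 0.5
grip_force: 0.8
```

Call:
send_rows(
  dr=[
    [0,0,0],
    [0,0,0],
    [0,0,0],
    [0,0,0],
    [0,0,0],
    [0,0,0],
    [0,0,0],
  ],
  slide=[
    [0,0.2,0],
    [0,0.5,0],
    [0,0.8,0],
    [0,1.1,0],
    [0,1.4,0],
    [0,1.5,0],
    [0,1.5,0],
  ],
  grip=[0,0,0,0,0,0,0],
)

```text
clock: 40.22
tool_pos: [504.0, 26.9, 69.2]
eef_rot: [-179.7, 0.0, 86.2]
contact_force: [-0.8, 0.9, 1.2]
finger_gap: 0.3
grip_force: 0.8
```

```bash
python3 - <<'E'
from h import *
im,p=snap('side'); cv2.imwrite('pics/s12.png',im[:,:,::-1])
for c in 'gyr': print(c,[(b[0],b[1].tolist()) for b in blobs(mask(im,c),20)])
h=cv2.cvtColor(im,cv2.COLOR_RGB2HSV); y=cv2.inRange(h,(18,90,60),(34,255,255)); y[:140]=0
print([(b[0],b[1].tolist(),onz(p,b[0],95).round(0)) for b in blobs(y,60)])
m=((im.max(2)<75)*255).astype(np.uint8); m[:170]=0;m[260:]=0;m[:,:255]=0;m[:,340:]=0
print([(b[0],b[1].tolist(),onz(p,b[0],30).round(1)) for b in blobs(m,60)])
E
```

```text
g [(array([270.7, 198.1]), [269, 196, 5, 5, 22])]
y [(array([235.4,   1. ]), [227, 0, 21, 4, 59]), (array([16.4, 19.9]), [1, 18, 32, 5, 36]), (array([294.3, 185.5]), [276, 157, 30, 51, 403])]
r [(array([302. , 312.8]), [297, 305, 11, 17, 130])]
[(array([293.1, 184.9]), [276, 156, 31, 52, 564], array([612.,  33.,  95.])), (array([104.3, 235.7]), [88, 233, 35, 12, 67], array([-10.,   9.,  95.]))]
[(array([270.8, 184.4]), [255, 170, 40, 41, 893], array([563.6, 122. ,  30. ])), (array([314.8, 208.1]), [298, 170, 34, 69, 188], array([667.3, -33.4,  30. ])), (array([286.1, 195.6]), [283, 189, 8, 13, 69], array([596. ,  52.6,  30. ])), (array([296.1, 211.4]), [289, 205, 16, 12, 125], array([602.3, -27.6,  30. ])), (array([303.4, 225.8]), [296, 218, 16, 16, 175], array([602.2, -94.3,  30. ])), (array([275.9, 246.4]), [259, 241, 35, 10, 79], array([ 489.6, -146. ,   30. ])), (array([317.9, 251. ]), [310, 244, 17, 15, 153], array([ 607. , -203.8,   30. ]))]
```

Call:
send_rows(
  dr=[
    [0,0,0],
    [0,0,0],
    [0,0,0],
    [0,0,0],
    [0,0,0],
    [0,0,0],
    [0,0,0],
  ],
  slide=[
    [0,0.2,0],
    [0,0.4,0],
    [0,0.6,0],
    [0,0.8,0],
    [0,1,0],
    [0,1,0],
    [0,1,0],
  ],
  grip=[0,0,0,0,0,0,0],
)

```text
clock: 40.85
tool_pos: [513.7, 26.3, 69.1]
eef_rot: [-179.7, 0.0, 86.2]
contact_force: [-1.4, 0.7, 0.9]
finger_gap: 0.2
grip_force: 0.8
```

Call:
send_rows(
  dr=[
    [0,0,0],
    [0,0,0],
    [0,0,0],
    [0,0,0],
    [0,0,0],
    [0,0,0],
    [0,0,0],
  ],
  slide=[
    [0,0.2,0],
    [0,0.4,0],
    [0,0.6,0],
    [0,0.8,0],
    [0,1,0],
    [0,1,0],
    [0,1,0],
  ],
  grip=[0,0,0,0,0,0,0],
)

```text
clock: 41.43
tool_pos: [515.3, 26.1, 69.0]
eef_rot: [-178.7, 0.1, 86.2]
contact_force: [-20.0, 3.5, 19.1]
finger_gap: 0.5
grip_force: 11.0
```

Call:
send_rows(
  dr=[
    [0,0,0],
    [0,0,0],
    [0,0,0],
    [0,0,0],
    [0,0,0],
    [0,0,0],
    [0,0,0],
    [0,0,0],
  ],
  slide=[
    [0,-1,0],
    [0,-3,0],
    [0,-4,0],
    [0,-4,-4],
    [0,-4,-8],
    [0,-4,-12],
    [0,-4,-15],
    [0,-4,-15],
  ],
  grip=[0,0,0,0,0,2,5,6],
)

```text
clock: 42.1
tool_pos: [488.7, 28.3, 226.1]
eef_rot: [179.5, -0.0, 86.2]
contact_force: [0.9, -0.4, 0.5]
finger_gap: 18.0
grip_force: 0.0
```

```bash
cat > pin.py <<'E'
from h import *
def redm(im):
    h=cv2.cvtColor(im,cv2.COLOR_RGB2HSV); return cv2.inRange(h,(0,150,70),(8,255,255))|cv2.inRange(h,(174,150,70),(180,255,255))
E
python3 - <<'E'
from pin import *
for n in ['top','side']:
    im,p=snap(n); B=blobs(redm(im),25); print(n,[(b[0],b[1].tolist(),onz(p,b[0],18).round(1)) for b in B])
    if n=='side':
        m=((im.max(2)<75)*255).astype(np.uint8); m[215:245,290:320]; k=[b for b in blobs(m,60) if 290<b[0][0]<325 and 200<b[0][1]<260]; print([(b[0],b[1].tolist(),onz(p,b[0],30).round(1)) for b in k])
        h=cv2.cvtColor(im,cv2.COLOR_RGB2HSV); y=cv2.inRange(h,(18,90,60),(34,255,255)); y[:140]=0; print([(b[0],b[1].tolist()) for b in blobs(y,60)])
plan([480,-430,220],Rzx([0,0,-1],[.9978,-.0665,0]))
E
```

```text
top [(array([402.6, 199.4]), [395, 196, 16, 8, 97], array([ 481.5, -387.3,   18. ]))]
side [(array([302.4, 314.4]), [297, 305, 12, 20, 174], array([ 484.4, -386.7,   18. ]))]
[(array([299.4, 210.7]), [292, 204, 16, 13, 130], array([613.9, -28.1,  30. ])), (array([306.6, 225.3]), [299, 218, 16, 16, 178], array([612.8, -95.5,  30. ])), (array([317.9, 251. ]), [310, 244, 17, 15, 159], array([ 607. , -203.8,   30. ]))]
[(array([293.8, 181.9]), [279, 156, 31, 52, 792]), (array([103. , 236.1]), [87, 233, 35, 14, 71])]
dr [-0.1  0.   0. ] slide [-45.76   2.49   0.09] norm 458.2
```

Call:
send_rows(
  dr=[
    [0,0,0],
    [0,0,0],
    [0,0,0],
    [0,0,0],
    [0,0,0],
    [0,0,0],
    [0,0,0],
    [0,0,0],
    [0,0,0],
    [0,0,0],
    [0,0,0],
    [0,0,0],
    [0,0,0],
    [0,0,0],
    [0,0,0],
  ],
  slide=[
    [-47.7,2.6,0],
    [-47.7,2.6,0],
    [-47.7,2.6,0],
    [-47.7,2.6,0],
    [-47.7,2.6,0],
    [-47.7,2.6,0],
    [-47.7,2.6,0],
    [-47.7,2.6,0],
    [-47.7,2.6,0],
    [-47.7,2.6,0],
    [-47.7,2.6,0],
    [-47.7,2.6,0],
    [-47.7,2.6,0],
    [-47.7,2.6,0],
    [-47.7,2.6,0],
  ],
  grip=[5,5,5,5,5,5,5,5,5,5,5,5,5,5,5],
)

```text
clock: 43.45
tool_pos: [478.1, -448.3, 217.8]
eef_rot: [-179.5, -0.1, 86.2]
contact_force: [0.8, 0.1, 1.0]
finger_gap: 50.2
grip_force: 0.0
```

```bash
python3 - <<'E'
from pin import *
p,r,s=tcp(); im,pw=snap('wrist','w13.png'); print(p.round(1),s['eef_rot'].round(1),s['qpos'].round(1))
m=redm(im); k=max(cv2.findContours(m,cv2.RETR_EXTERNAL,cv2.CHAIN_APPROX_NONE)[0],key=cv2.contourArea)
b=cv2.boxPoints(cv2.minAreaRect(k)); print(b.round(1),cv2.contourArea(k)); W=np.array([onz(pw,q,28) for q in b]); print(W.round(1),W.mean(0))
for i in range(2): e=W[i+1]-W[i]; print(np.linalg.norm(e).round(1),np.degrees(np.arctan2(e[1],e[0])).round(1))
E
```

```text
[ 478.1 -448.3  217.8] [-1.795e+02 -1.000e-01  8.620e+01] [-44.   26.4  79.2  -0.3  74.9 -40.2]
[[242.1 133.9]
 [247.3  84.7]
 [271.8  87.3]
 [266.6 136.5]] 1111.5
[[ 467.2 -405.6   28. ]
 [ 475.8 -358.    28. ]
 [ 499.8 -362.    28. ]
 [ 492.1 -409.8   28. ]] [ 483.75158487 -383.8344841    28.        ]
48.3 79.7
24.3 -9.5
```

View pics/w13.png

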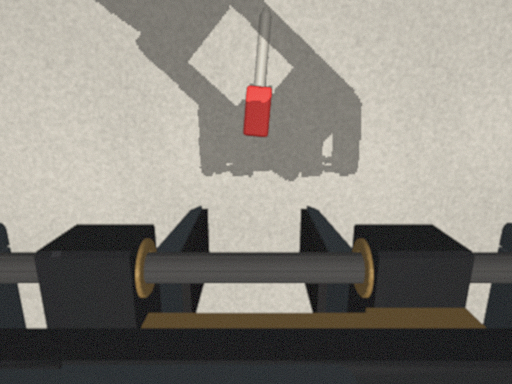

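The wrist view shows the pin with its red handle at (257,110) and its tip up at (265,12), pointing towards the bracket. I'll grasp the handle with the tool pitched to match its tilt.

```bash
cat >> h.py <<'E'
def Rp(yaw,e):
    a,e=np.radians(yaw),np.radians(e); x=np.array([np.cos(a)*np.cos(e),np.sin(a)*np.cos(e),-np.sin(e)]); y=np.array([np.sin(a),-np.cos(a),0]); return R.from_matrix(np.c_[x,y,np.cross(x,y)])
E
python3 - <<'E'
from h import *
Rt=Rp(80.2,5.7); C=np.array([483.7,-383.8,15.5]); t=C-Rt.as_matrix()[:,2]*9.5; print(t)
plan(t+[0,0,70],Rt)
pw=cams.camera_params('wrist'); pw['rotation']=R.from_euler('xyz',pw['rotation'],degrees=True).as_matrix()
print('tip',onz(pw,(265.5,11),5), 'pred',C+Rt.as_matrix()[:,0]*103)
E
```

```text
[ 483.86059907 -382.87023057   24.95302791]
dr [-0.2 -5.7  6.1] slide [ 6.52  0.23 12.36] norm 139.7
tip [ 498.29323116 -287.87708478    5.        ] pred [ 501.14489475 -282.80483134    5.27006578]
```

Call:
send_rows(
  dr=[
    [-0.2,-5.7,5.6],
    [-0.2,-5.7,5.6],
    [-0.2,-5.7,5.6],
    [-0.2,-5.7,5.6],
    [-0.2,-5.7,5.6],
    [-0.2,-5.7,5.6],
    [-0.2,-5.7,5.6],
  ],
  slide=[
    [6.5,0.2,12.3],
    [6.5,0.2,12.3],
    [6.5,0.2,12.3],
    [6.5,0.2,12.3],
    [6.5,0.2,12.3],
    [6.5,0.2,12.3],
    [6.5,0.2,12.3],
  ],
  grip=[5,5,5,5,5,5,5],
)

```text
clock: 44.08
tool_pos: [485.2, -385.3, 98.4]
eef_rot: [179.7, 5.9, 80.7]
contact_force: [0.7, -0.1, 0.9]
finger_gap: 50.3
grip_force: 0.0
```

```bash
python3 - <<'E'
from pin import *
Rt=Rp(80.8,5.7); C=np.array([483.7,-383.8,15.5]); t=C-Rt.as_matrix()[:,2]*9.5
plan(t,Rt)
im,pw=snap('wrist'); m=redm(im); print([(b[0],b[1].tolist(),onz(pw,b[0],28).round(1)) for b in blobs(m,100)])
E
```

```text
dr [ 0.3  0.2 -0.1] slide [ 0.97 -0.21  7.28] norm 73.5
[(array([251. , 193.5]), [233, 158, 36, 71, 2383], array([ 484.1, -381.5,   28. ]))]
```

Call:
send_rows(
  dr=[
    [0,0,0],
    [0,0,0],
    [0,0,0],
    [0,0,0],
    [0,0,0],
    [0,0,0],
    [0,0,0],
    [0,0,0],
    [0,0,0],
    [0,0,0],
    [0,0,0],
    [0,0,0],
    [0,0,0],
    [0,0,0],
    [0,0,0],
  ],
  slide=[
    [1,-0.15,1.5],
    [1,-0.15,3],
    [1,-0.15,4.5],
    [1,-0.15,5.5],
    [1,-0.15,6.3],
    [1,-0.15,7],
    [1,-0.15,7.2],
    [1,-0.15,7.2],
    [1,-0.15,7.2],
    [1,-0.15,7.2],
    [1,-0.15,7.2],
    [1,-0.15,7.2],
    [1,-0.15,7.2],
    [1,-0.15,7.2],
    [1,-0.15,7.2],
  ],
  grip=[5,5,5,5,5,5,5,4,2.4,2.4,2.4,2.4,2.4,2.4,2.4],
  squeeze=40,
)

```text
clock: 45.38
tool_pos: [483.4, -382.0, 24.4]
eef_rot: [179.8, 5.8, 80.6]
contact_force: [0.4, 0.5, 3.5]
finger_gap: 25.8
grip_force: 40.0
```

Call:
send_rows(
  dr=[
    [0,0,0],
    [0,0,0],
    [0,0,0],
    [0,0,0],
    [0,0,0],
  ],
  slide=[
    [0,0,-1],
    [0,0,-3],
    [0,0,-5],
    [0,0,-7],
    [0,0,-7],
  ],
  grip=[2.4,2.4,2.4,2.4,2.4],
)

```text
clock: 45.8
tool_pos: [485.9, -375.8, 97.7]
eef_rot: [179.5, 5.9, 80.6]
contact_force: [0.5, -0.2, -1.4]
finger_gap: 25.8
grip_force: 40.0
```

```bash
python3 - <<'E'
from h import *
plan([598,-295,140],Rp(86.2,0))
E
```

```text
dr [ 0.2  6.  -5.6] slide [ 9.31  9.79 -5.15] norm 144.5
```

Call:
send_rows(
  dr=[
    [0.2,6,-5.6],
    [0.2,6,-5.6],
    [0.2,6,-5.6],
    [0.2,6,-5.6],
    [0.2,6,-5.6],
    [0.2,6,-5.6],
    [0.2,6,-5.6],
    [0.2,6,-5.6],
  ],
  slide=[
    [0,0,-5.1],
    [9.3,9.8,-5.1],
    [9.3,9.8,-5.1],
    [9.3,9.8,-5.1],
    [9.3,9.8,-5.1],
    [9.3,9.8,-5.1],
    [9.3,9.8,-5.1],
    [9.3,9.8,-5.1],
  ],
  grip=[2.4,2.4,2.4,2.4,2.4,2.4,2.4,2.4],
)

```text
clock: 46.47
tool_pos: [595.1, -294.7, 134.1]
eef_rot: [-179.5, -0.3, 86.2]
contact_force: [-0.3, 0.6, -1.3]
finger_gap: 25.7
grip_force: 40.0
```

```bash
python3 - <<'E'
from pin import *
p,r,s=tcp(); im,pw=snap('wrist','w14.png'); print(p.round(1),s['eef_rot'].round(1),s['finger_gap'])
h=cv2.cvtColor(im,cv2.COLOR_RGB2HSV); m=cv2.inRange(h,(100,110,30),(125,255,255)); m[230:]=0
for k in cv2.findContours(m,cv2.RETR_EXTERNAL,cv2.CHAIN_APPROX_NONE)[0]:
    if cv2.contourArea(k)>150:
        b=cv2.boxPoints(cv2.minAreaRect(k)); print(cv2.boundingRect(k),cv2.contourArea(k),b.round(0).tolist(), onz(pw,b.mean(0),10).round(1))
# coarse printout of hue/value profile for rows
for row in range(0,150,6): print(row,''.join('B' if m[row,c] else ('#' if im[row,c].max()<70 else ('.' if im[row,c].max()<150 else '+')) for c in range(170,340,3)))
c,_=cv2.findContours(redm(im),cv2.RETR_EXTERNAL,cv2.CHAIN_APPROX_NONE); print([cv2.boundingRect(q) for q in c if cv2.contourArea(q)>100])
print('proj tip',proj(pw,p+r.apply([103,0,9.5])),'handle front',proj(pw,p+r.apply([25,0,9.5])), 'eye', proj(pw,[605,-185,70]))
E
```

```text
[ 595.1 -294.7  134.1] [-179.5   -0.3   86.2] 25.743857516248895
(264, 34, 61, 91) 4614.0 [[264.0, 34.0], [324.0, 34.0], [324.0, 124.0], [264.0, 124.0]] [ 631.6 -206.4   10. ]
(196, 34, 48, 92) 3577.0 [[196.0, 34.0], [243.0, 34.0], [243.0, 125.0], [196.0, 125.0]] [ 572.6 -202.9   10. ]
0 ++.+++++++++++.++++++++++++++++++++++++++++++++++++++++++
6 ++++++.++++++++++++++++++++++++++++++++++++++++++++++++++
12 +++++++++++..++++++++++++++++++++++++++++++++++++++++++++
18 +++++++++++++++++++++++++++++++++++++++++++++++++++++++++
24 .++++++++.++.++++++++++++++++++++++++++++++++++++++++++++
30 +++++.+++++++++++...........................+++++++++++++
36 +++++++++BBBBBBBBBB.........+++++..........BBBBBBBBB+++++
42 ++.++++++BBBBBBBBBB........+++............BBBBBBBBBB+++++
48 +++++.++++BBBBBBBBBBBBBBB..++++.BBBBBBBBBBBBBBBBBBBB+++++
54 ++++++++++BBBBBBBBBBBBBB...++++..BBBBBBBBBBBBBBBBBBB+++++
60 +.++++++++BBBBBBBBBBBBBB..+++++..BBBBBBBBBBBBBBBBBBB+++++
66 ++++++++++BBBBBBBBBBBBBB+++++++..BBBBBBBBBBBBBBBBBBB+++++
72 ++++++++++BBBBBBBBBBBBBB+++++++..BBBBBBBBBBBBBBBBBBB++.++
78 ++.+++++++BBBBBBBBB
[... 168 characters left out ...]
++++++BBBBBBBBBBBBBB++++++++.BBBBBBBBBBBBBBBBBB.+.+++
102 ++++++++++BBBBBBBBBBBBBB+++++++..BBBBBBBBBBBBBBBBBB.+++++
108 ++++++++++BBBBBBBBBBBBBB+++++++..BBBBBBBBBBBBBBBBBB.+++++
114 ++++++++++BBBBBBBBBBBBBB.++++++..BBBBBBBBBBBBBBBBBB.+++++
120 +++++++++++BBBBBBBBBBBBB.++++++..BBBBBBBBBBBBBBBBBB+++++.
126 ++++.++.++.++++++.......+++++++............+.....+..+++++
132 +++++++++++++++++....++++++++++...+++++++++++.+++++++++++
138 .++++++++++++.++..+++++..++++++..+.+++++++++++++.++++++++
144 +++++++++..++++++++.++++..+++++..++++.+++++.+++++++++++++
[(230, 283, 49, 17), (227, 198, 55, 55)]
proj tip [254.16234302  29.57096757] handle front [254.13450706 197.79455473] eye [259.3589284   37.06750934]
```

```bash
python3 - <<'E'
from h import *
im=cv2.imread('pics/w14.png')[:,:,::-1]; p,r,s=tcp()
pw=cams.camera_params('wrist'); pw['rotation']=R.from_euler('xyz',pw['rotation'],degrees=True).as_matrix()
b=im.astype(int)
for row in (24,28,30,32,36,40,44,47): print(row,[tuple(b[row,c]) for c in (210,222,226,232,290,296,300,304)])
for c,row,z in [(197.5,80,10),(322.5,80,10),(225,36,70),(300,36,70)]: print(onz(pw,(c,row),z).round(1))
print(onz(pw,(225,47),10),onz(pw,(260,124),10))
E
```

```text
24 [(np.int64(153), np.int64(148), np.int64(142)), (np.int64(187), np.int64(182), np.int64(171)), (np.int64(180), np.int64(178), np.int64(169)), (np.int64(177), np.int64(176), np.int64(166)), (np.int64(247), np.int64(246), np.int64(243)), (np.int64(247), np.int64(246), np.int64(242)), (np.int64(247), np.int64(247), np.int64(244)), (np.int64(238), np.int64(236), np.int64(228))]
28 [(np.int64(150), np.int64(149), np.int64(140)), (np.int64(90), np.int64(90), np.int64(83)), (np.int64(81), np.int64(82), np.int64(76)), (np.int64(79), np.int64(81), np.int64(75)), (np.int64(88), np.int64(89), np.int64(82)), (np.int64(88), np.int64(87), np.int64(83)), (np.int64(92), np.int64(89), np.int64(85)), (np.int64(233), np.int64(231), np.int64(222))]
30 [(np.int64(153), np.int64(151), np.int64(140)), (np.int64(120), np.int64(118), np.int64(112)), (np.int64(85), np.int64(85), np.int64(81)), (np.int64(85), np.int64(83), np.int64(82)), (np.int64(99), np.int64(99), np.int64(94)), (np.int64(96), np.int64(91), np.int64(87)), (np.int64(137), np.int64(133), np.int64(123)), (np.int64(236), np.int64(233), np.int
[... 1333 characters left out ...]
t64(130)), (np.int64(67), np.int64(107), np.int64(160)), (np.int64(98), np.int64(158), np.int64(228)), (np.int64(102), np.int64(161), np.int64(230))]
47 [(np.int64(99), np.int64(164), np.int64(231)), (np.int64(103), np.int64(164), np.int64(234)), (np.int64(99), np.int64(160), np.int64(228)), (np.int64(66), np.int64(102), np.int64(152)), (np.int64(66), np.int64(104), np.int64(152)), (np.int64(62), np.int64(99), np.int64(146)), (np.int64(62), np.int64(98), np.int64(142)), (np.int64(84), np.int64(134), np.int64(199))]
[ 555.1 -202.1   10. ]
[ 654.  -208.7   10. ]
[ 584.4 -183.    70. ]
[ 629.4 -186.1   70. ]
[ 579.08403741 -179.27347812   10.        ] [ 602.54581991 -239.59020316   10.        ]
```

```bash
python3 - <<'E'
from h import *
im=cv2.imread('pics/w14.png')
for row in range(30,128,4): print('%3d'%row,' '.join('%3d'%im[row,c,0] for c in list(range(192,246,4))+list(range(264,332,4))))
p=cams.camera_params('wrist'); p['rotation']=R.from_euler('xyz',p['rotation'],degrees=True).as_matrix()
for y in (-170,-178,-205,-213): print(y,[proj(p,[605+dx,y,z]).round(0) for z in (70,10) for dx in (-25,25)])
E
```

```text
30 144 145 148 146 142 140 145 138  79  78  82  79  79  76  78  78  81  74  80  86  92  91  87 123 224 218 216 219 221 216 215
 34 145 205 231 161 141 147 149 150 105  77  76  82  79  82 152 133 111  79  81  82  81  90  84 231 228 228 229 226 226 226 220
 38 137 212 231 230 222 213 146 151 148  77  78  81  79  78 130 115  95  77  81  81  77  84 128 229 228 228 229 228 226 221 214
 42 140 206 231 229 231 232 235 191 148  97  76  84  80  72  76  80  77  76  81  78  81  82 205 229 229 227 226 230 226 227 219
 46 139 225 231 231 230 231 233 234 236 161 146 150 149 129 145 154 153 151 151 150 149 149 147 151 230 231 229 231 227 228 214
 50 148 223 233 231 233 232 234 233 234 234 217 147 153 113 111 152 154 154 150 151 147 150 150 149 148 197 234 231 230 229 220
 54 194 217 232 233 232 232 232 233 234 235 233 234 165 117 129 151 152 152 154 150 151 152 150 146 152 147 145 215 222 226 219
 58 224 222 232 230 230 231 232 233 233 231 234 235 224 121 125 153 156 153 151 150 150 148 152 149 149 150 148 151 151 227 215
 62 220 221 230 232 233 230 234 234 235 234 234 234 222 121 124 154 156 154 1
[... 1758 characters left out ...]
 151 147 147 182 123 159 158 156 157 154 151 150 155 153 155 158 161 154 158 140 147
122 143 143 142 239 237 237 238 240 146 149 148 151 150 185 124 153 156 154 157 154 156 154 158 155 157 160 154 157 152 147 140
126 145 141 144 190 192 193 171 150 146 145 141 138 136 181 122 145 144 146 146 146 145 140 142 149 143 138 146 146 145 139 146
-170 [array([216.,  13.]), array([300.,   6.]), array([225.,  34.]), array([290.,  29.])]
-178 [array([217.,  27.]), array([301.,  21.]), array([226.,  45.]), array([291.,  40.])]
-205 [array([221.,  75.]), array([302.,  69.]), array([229.,  82.]), array([292.,  77.])]
-213 [array([222.,  88.]), array([302.,  83.]), array([230.,  92.]), array([292.,  88.])]
```

```bash
python3 - <<'E'
from h import *
p=cams.camera_params('wrist'); p['rotation']=R.from_euler('xyz',p['rotation'],degrees=True).as_matrix()
for z in (10,40,70): print(onz(p,(261.5,86),z).round(1), onz(p,(226,86),z).round(1), onz(p,(297,86),z).round(1))
print('foot c',onz(p,((199+322)/2,86),10), 'lug c',onz(p,(261.5,30),70),onz(p,(260.5,44),10))
im=cv2.imread('pics/w14.png')[:,:,::-1]
for row in (50,90,130,160,185): print(row,[int(im[row,c].mean()) for c in range(232,284,2)])
print([ (z,proj(p,tcp()[0]+tcp()[1].apply([60,0,z]))) for z in (9.5,)])
E
```

```text
[ 605.6 -210.    10. ] [ 577.3 -208.1   10. ] [ 633.8 -211.9   10. ]
[ 605.1 -211.6   40. ] [ 579.9 -209.9   40. ] [ 630.2 -213.3   40. ]
[ 604.6 -213.2   70. ] [ 582.5 -211.7   70. ] [ 626.6 -214.6   70. ]
foot c [ 604.77655286 -209.94897351   10.        ] lug c [ 606.52213394 -181.18779248   70.        ] [ 606.67844554 -178.98481728   10.        ]
50 [152, 129, 104, 102, 109, 105, 117, 137, 146, 152, 157, 157, 152, 153, 147, 136, 115, 105, 106, 107, 109, 110, 109, 108, 107, 104]
90 [170, 170, 174, 172, 172, 153, 194, 215, 223, 234, 243, 245, 241, 232, 221, 209, 186, 132, 109, 111, 112, 108, 109, 105, 106, 107]
130 [145, 147, 148, 150, 150, 147, 190, 212, 224, 161, 164, 177, 166, 161, 149, 140, 130, 117, 144, 144, 147, 152, 148, 147, 151, 151]
160 [154, 149, 146, 146, 146, 115, 121, 134, 145, 151, 161, 172, 166, 157, 151, 143, 127, 118, 150, 149, 147, 151, 145, 147, 146, 149]
185 [147, 149, 146, 148, 147, 123, 119, 131, 146, 153, 161, 165, 163, 155, 149, 135, 121, 135, 152, 143, 151, 147, 144, 149, 148, 146]
[(9.5, array([254.22022437, 128.22657913]))]
```

```bash
python3 - <<'E'
from h import *
plan([597,-328.7,49.5],Rp(86.2,0))
E
```

```text
dr [-0.5 -0.3 -0. ] slide [-3.39  0.49  8.48] norm 91.4
```

Call:
send_rows(
  dr=[
    [-0.5,-0.3,0],
    [-0.5,-0.3,0],
    [-0.5,-0.3,0],
    [-0.5,-0.3,0],
    [-0.5,-0.3,0],
    [-0.5,-0.3,0],
    [-0.5,-0.3,0],
    [-0.5,-0.3,0],
    [-0.5,-0.3,0],
  ],
  slide=[
    [-3.4,0.5,0],
    [-3.4,0.5,2],
    [-3.4,0.5,5],
    [-3.4,0.5,8.4],
    [-3.4,0.5,8.4],
    [-3.4,0.5,8.4],
    [-3.4,0.5,8.4],
    [-3.4,0.5,8.4],
    [-3.4,0.5,8.4],
  ],
  grip=[2.4,2.4,2.4,2.4,2.4,2.4,2.4,2.4,2.4],
)

```text
clock: 47.27
tool_pos: [599.9, -329.0, 53.4]
eef_rot: [179.6, 0.2, 86.2]
contact_force: [-0.0, 0.1, -1.5]
finger_gap: 25.7
grip_force: 40.0
```

```bash
python3 - <<'E'
from h import *
plan([597,-328.7,49.5],Rp(86.2,0)); p,r,s=tcp(); print(p,s['eef_rot'])
im,pw=snap('wrist')
for row in range(20,60,4): print(row,[int(im[row,c].mean()) for c in range(236,276,2)])
print(proj(pw,p+r.apply([103,0,9.5])),proj(pw,[604.8,-211,70]),proj(pw,[604.8,-211,40]))
si,ps=snap('side'); print('side tip',proj(ps,p+r.apply([103,0,9.5])),'eye',proj(ps,[604.8,-211,40]))
b=si.mean(2).astype(int); c0=proj(ps,p+r.apply([103,0,9.5])).astype(int)
for v in range(c0[1]-10,c0[1]+22,2): print(v,b[v,c0[0]-14:c0[0]+15].tolist())
E
```

```text
dr [0.4 0.2 0. ] slide [ 0.02 -0.29  0.39] norm 4.9
[ 599.89770472 -329.04504246   53.42927509] [1.79646359e+02 1.63242435e-01 8.62078043e+01]
20 [108, 106, 109, 104, 107, 106, 107, 105, 108, 103, 111, 107, 107, 103, 105, 108, 109, 104, 109, 109]
24 [105, 102, 105, 105, 107, 111, 107, 106, 106, 106, 104, 106, 106, 104, 108, 107, 108, 107, 109, 108]
28 [102, 106, 109, 105, 112, 108, 105, 107, 105, 108, 113, 107, 109, 106, 107, 110, 107, 109, 106, 108]
32 [104, 104, 105, 105, 106, 108, 107, 110, 108, 108, 108, 107, 107, 107, 108, 109, 106, 108, 110, 107]
36 [105, 103, 106, 105, 111, 105, 106, 124, 145, 153, 152, 128, 108, 108, 106, 106, 105, 107, 102, 108]
40 [105, 108, 102, 108, 110, 105, 119, 139, 153, 155, 154, 148, 121, 107, 108, 105, 106, 106, 110, 109]
44 [106, 106, 105, 106, 108, 114, 135, 148, 151, 150, 151, 147, 140, 112, 106, 110, 114, 107, 107, 111]
48 [113, 121, 127, 106, 112, 131, 137, 148, 152, 155, 153, 149, 144, 128, 112, 107, 109, 109, 111, 108]
52 [169, 171, 158, 120, 123, 142, 148, 156, 160, 164, 162, 155, 152, 139, 128, 106, 108, 110, 113, 107]
56 [166, 170, 157, 11
[... 1480 characters left out ...]
39, 35, 35, 34, 33, 33, 32, 34, 36, 36, 42, 42, 41, 42, 41, 37, 35, 41, 48, 50, 50, 50, 50]
265 [46, 45, 46, 45, 45, 44, 45, 44, 45, 45, 45, 45, 45, 42, 38, 39, 41, 41, 43, 42, 43, 46, 47, 51, 56, 54, 49, 46, 44]
267 [43, 45, 45, 45, 46, 45, 45, 44, 45, 45, 44, 45, 45, 45, 42, 56, 58, 50, 46, 44, 40, 41, 39, 40, 40, 40, 36, 35, 32]
269 [42, 44, 41, 44, 45, 45, 45, 45, 44, 44, 45, 45, 45, 43, 43, 43, 40, 36, 33, 31, 29, 28, 30, 30, 32, 31, 36, 43, 45]
271 [61, 41, 46, 46, 46, 44, 46, 46, 46, 45, 45, 44, 39, 37, 37, 38, 34, 28, 29, 38, 53, 60, 59, 59, 54, 45, 40, 65, 79]
273 [112, 53, 40, 45, 46, 62, 77, 59, 43, 45, 45, 45, 96, 137, 143, 146, 95, 32, 28, 29, 32, 32, 35, 33, 34, 40, 44, 44, 72]
```

Call:
send_rows(
  dr=[
    [0.2,0.1,0],
    [0.2,0.1,0],
    [0.2,0.1,0],
    [0.2,0.1,0],
  ],
  slide=[
    [0,-0.29,0.39],
    [0,-0.29,0.39],
    [0,-0.29,0.39],
    [0,-0.29,0.39],
  ],
  grip=[2.4,2.4,2.4,2.4],
)

```text
clock: 47.7
tool_pos: [595.8, -328.0, 46.9]
eef_rot: [-179.9, -0.1, 86.2]
contact_force: [0.6, -0.1, -1.1]
finger_gap: 26.0
grip_force: 40.0
```

```bash
python3 - <<'E'
from h import *
plan([597,-328.7,49.5],Rp(86.2,0)); p,r,s=tcp(); print(p,s['eef_rot'])
E
```

```text
dr [-0.1 -0.1  0. ] slide [-0.06  0.12 -0.26] norm 3.0
[ 595.79801451 -327.97113686   46.86189906] [-1.79915932e+02 -5.19016651e-02  8.62211746e+01]
```

Call:
send_rows(
  dr=[
    [0,0,0],
    [0,0,0],
    [0,0,0],
    [0,0,0],
    [0,0,0],
    [0,0,0],
  ],
  slide=[
    [0,0.05,-0.1],
    [0,0.05,-0.1],
    [0,0.05,-0.1],
    [0,0.05,-0.1],
    [0,0.05,-0.1],
    [0,0.05,-0.1],
  ],
  grip=[2.4,2.4,2.4,2.4,2.4,2.4],
)

```text
clock: 48.2
tool_pos: [596.4, -328.1, 48.0]
eef_rot: [-179.9, -0.0, 86.2]
contact_force: [-0.1, 0.6, -2.0]
finger_gap: 25.5
grip_force: 40.0
```

Call:
send_rows(
  dr=[
    [0,0,0],
    [0,0,0],
    [0,0,0],
    [0,0,0],
    [0,0,0],
    [0,0,0],
    [0,0,0],
    [0,0,0],
    [0,0,0],
    [0,0,0],
    [0,0,0],
    [0,0,0],
    [0,0,0],
  ],
  slide=[
    [0,0.06,-0.15],
    [0,0.06,-0.15],
    [0,0.06,-0.15],
    [0.3,0.06,-0.15],
    [0.6,0.06,-0.15],
    [0.9,0.06,-0.15],
    [1.2,0.06,-0.15],
    [1.5,0.06,-0.15],
    [1.8,0.06,-0.15],
    [2.1,0.06,-0.15],
    [2.4,0.06,-0.15],
    [2.4,0.06,-0.15],
    [2.4,0.06,-0.15],
  ],
  grip=[2.4,2.4,2.4,2.4,2.4,2.4,2.4,2.4,2.4,2.4,2.4,2.4,2.4],
)

```text
clock: 49.28
tool_pos: [598.6, -304.0, 49.5]
eef_rot: [-179.9, -0.0, 86.2]
contact_force: [-0.1, 0.3, -0.7]
finger_gap: 25.6
grip_force: 40.0
```

Call:
send_rows(
  dr=[
    [0,0,0],
    [0,0,0],
    [0,0,0],
    [0,0,0],
    [0,0,0],
    [0,0,0],
    [0,0,0],
    [0,0,0],
    [0,0,0],
    [0,0,0],
  ],
  slide=[
    [0.3,0,0],
    [0.6,0,0],
    [0.9,0,0],
    [1.2,0,0],
    [1.5,0,0],
    [1.8,0,0],
    [2.1,0,0],
    [2.4,0,0],
    [2.4,0,0],
    [2.4,0,0],
  ],
  grip=[2.4,2.4,2.4,2.4,2.4,2.4,2.4,2.4,2.4,2.4],
)

```text
clock: 50.12
tool_pos: [600.2, -280.1, 49.5]
eef_rot: [-179.9, -0.0, 86.2]
contact_force: [-0.4, -0.3, -1.4]
finger_gap: 25.7
grip_force: 40.0
```

Call:
send_rows(
  dr=[
    [0,0,0],
    [0,0,0],
    [0,0,0],
    [0,0,0],
    [0,0,0],
    [0,0,0],
  ],
  slide=[
    [0.3,0,0],
    [0.6,0,0],
    [0.9,0,0],
    [1.2,0,0],
    [1.2,0,0],
    [1.2,0,0],
  ],
  grip=[2.4,2.4,2.4,2.4,2.4,2.4],
)

```text
clock: 50.62
tool_pos: [601.0, -268.0, 49.6]
eef_rot: [-179.9, -0.0, 86.2]
contact_force: [0.1, -0.7, -1.4]
finger_gap: 26.0
grip_force: 40.0
```

Call:
send_rows(
  dr=[
    [0,0,0],
    [0,0,0],
    [0,0,0],
    [0,0,0],
    [0,0,0],
    [0,0,0],
    [0,0,0],
    [0,0,0],
    [0,0,0],
    [0,0,0],
    [0,0,0],
  ],
  slide=[
    [0.3,0,0],
    [0.6,0,0],
    [0.9,0,0],
    [1.2,0,0],
    [1.5,0,0],
    [1.8,0,0],
    [2.1,0,0],
    [2.4,0,0],
    [2.7,0,0],
    [2.7,0,0],
    [2.7,0,0],
  ],
  grip=[2.4,2.4,2.4,2.4,2.4,2.4,2.4,2.4,2.4,2.4,2.4],
)

```text
clock: 51.53
tool_pos: [602.8, -241.1, 49.5]
eef_rot: [-179.9, -0.0, 86.2]
contact_force: [0.4, -0.1, -1.5]
finger_gap: 25.7
grip_force: 40.0
```

Call:
send_rows(
  dr=[
    [0,0,0],
    [0,0,0],
    [0,0,0],
    [0,0,0],
    [0,0,0],
    [0,0,0],
  ],
  slide=[
    [0.1,0,0],
    [0.2,0,0],
    [0.3,0,0],
    [0.4,0,0],
    [0.4,0,0],
    [0.4,0,0],
  ],
  grip=[2.4,2.4,2.4,2.4,2.4,2.4],
)

```text
clock: 52.03
tool_pos: [603.0, -237.3, 49.5]
eef_rot: [-179.9, -0.0, 86.2]
contact_force: [-0.6, 0.2, -1.3]
finger_gap: 25.3
grip_force: 40.0
```

Call:
send_rows(
  dr=[
    [0,0,0],
    [0,0,0],
    [0,0,0],
    [0,0,0],
    [0,0,0],
  ],
  slide=[
    [0.1,0,0],
    [0.2,0,0],
    [0.3,0,0],
    [0.3,0,0],
    [0.3,0,0],
  ],
  grip=[2.4,2.4,2.4,2.4,2.4],
)

```text
clock: 52.45
tool_pos: [603.2, -234.5, 49.5]
eef_rot: [-179.9, -0.0, 86.2]
contact_force: [0.4, -0.9, -1.8]
finger_gap: 25.7
grip_force: 40.0
```

Call:
send_rows(
  dr=[
    [0,0,0],
    [0,0,0],
    [0,0,0],
    [0,0,0],
    [0,0,0],
  ],
  slide=[
    [0.1,0,0],
    [0.2,0,0],
    [0.3,0,0],
    [0.3,0,0],
    [0.3,0,0],
  ],
  grip=[2.4,2.4,2.4,2.4,2.4],
)

```text
clock: 52.87
tool_pos: [603.2, -234.3, 49.7]
eef_rot: [-180.0, 0.2, 86.3]
contact_force: [-1.2, -9.1, -2.2]
finger_gap: 25.7
grip_force: 40.0
```

The handle is up against the bracket, shown by the 9 N reaction. I'll lower it slightly onto the eye and release it.

Call:
send_rows(
  dr=[
    [0,0,0],
    [0,0,0],
    [0,0,0],
    [0,0,0],
    [0,0,0],
    [0,0,0],
    [0,0,0],
    [0,0,0],
    [0,0,0],
    [0,0,0],
    [0,0,0],
    [0,0,0],
  ],
  slide=[
    [0,0,0.1],
    [0,0,0.2],
    [0,0,0.3],
    [0,0,0.3],
    [0,0,0.3],
    [0,0,0.3],
    [0,0,0.3],
    [0,0,0.3],
    [0,0,-2],
    [0,0,-6],
    [0,0,-10],
    [0,0,-10],
  ],
  grip=[2.4,2.4,2.4,2.4,2.7,3.2,4,4.5,4.5,4.5,4.5,4.5],
)

```text
clock: 53.87
tool_pos: [607.9, -232.7, 158.1]
eef_rot: [179.2, 0.2, 86.2]
contact_force: [0.6, 0.2, 1.5]
finger_gap: 44.9
grip_force: 0.0
```

```bash
python3 - <<'E'
from pin import *
p,r,s=tcp(); im,pw=snap('wrist'); print(p.round(1),s['finger_gap'])
m=redm(im); k=max(cv2.findContours(m,cv2.RETR_EXTERNAL,cv2.CHAIN_APPROX_NONE)[0],key=cv2.contourArea)
b=cv2.boxPoints(cv2.minAreaRect(k)); print(cv2.boundingRect(k)); 
x,y,w,h=cv2.boundingRect(k)
print('front edge z48',onz(pw,(x+w/2,y),48).round(1),'back',onz(pw,(x+w/2,y+h),48).round(1), 'face pred rows', proj(pw,[604.8,-211,70]),proj(pw,[604.8,-211,49]))
c=x+w//2
print([im[v,c].tolist() for v in range(y-24,y+6,2)])
E
```

```text
[ 607.9 -232.7  158.1] 44.92806049778244
(232, 174, 31, 51)
front edge z48 [ 603.1 -214.8   48. ] back [ 600.1 -257.8   48. ] face pred rows [249.08864637 175.07561597] [249.24639478 169.45617575]
[[168, 163, 155], [167, 164, 154], [164, 159, 149], [170, 164, 157], [139, 142, 135], [46, 61, 79], [40, 63, 87], [62, 94, 143], [66, 100, 147], [59, 94, 139], [64, 97, 143], [58, 95, 141], [173, 76, 95], [206, 64, 56], [201, 63, 59]]
```

Call:
send_rows(
  dr=[
    [0,0,0],
    [0,0,0],
    [0,0,0],
    [0,0,0],
    [0,0,0],
    [0,0,0],
    [0,0,0],
    [0,0,0],
    [0,0,0],
    [0,0,0],
  ],
  slide=[
    [0,0,-5],
    [-5,-5,-7],
    [-8,-15,-7],
    [-8,-15,-7],
    [-8,-15,-7],
    [-8,-15,-7],
    [-8,-15,-7],
    [-8,-15,-7],
    [-8,-15,-7],
    [-8,-15,-7],
  ],
  grip=[4.5,4.5,4.5,4.5,4.5,4.5,4.5,4.5,4.5,4.5],
)

```text
clock: 54.75
tool_pos: [450.0, -300.8, 219.0]
eef_rot: [-179.9, -0.1, 86.3]
contact_force: [0.7, -0.2, -0.8]
finger_gap: 44.7
grip_force: 0.0
```

```bash
python3 - <<'E'
from pin import *
u=np.array([.0662,.9978,0]); E=np.array([604,-209.5,38.])
for n in ['top','side','wrist']:
    im,p=snap(n); m=redm(im); 
    for b in blobs(m,20): print(n,b[0],b[1].tolist())
    print(' pred handle centre',proj(p,E-u*25),'front',proj(p,E),'back',proj(p,E-u*50))
    if n=='side':
        h=cv2.cvtColor(im,cv2.COLOR_RGB2HSV); y=cv2.inRange(h,(18,90,60),(34,255,255)); y[:140]=0; print([(b[0],b[1].tolist()) for b in blobs(y,60)])
        print('pred plugs',[proj(p,np.array(c)+[0,0,0]).round(0) for c in ([617,-19,112],[622,57,112],[627,133,112])])
        k=cv2.findContours(y,cv2.RETR_CCOMP,cv2.CHAIN_APPROX_NONE); print('dots',[cv2.boundingRect(c) for c,hh in zip(k[0],k[1][0]) if hh[3]>=0 and cv2.contourArea(c)>15])
E
```

```text
top [359.7 161.2] [354, 158, 13, 8, 89]
 pred handle centre [357.39486972 161.01327833] front [349.6032726  160.38746018] back [365.19596071 161.63985902]
side [321.9 258. ] [316, 250, 13, 18, 154]
 pred handle centre [320.61084697 257.44227848] front [317.91295571 251.06366425] back [323.37549573 263.97872724]
[(array([303.8, 194.9]), [299, 178, 11, 29, 182]), (array([122.5, 202.7]), [111, 196, 21, 16, 68]), (array([ 91.1, 238.8]), [75, 234, 30, 15, 68])]
pred plugs [array([300., 191.]), array([294., 176.]), array([287., 161.])]
dots []
wrist [408.3 100.1] [389, 73, 40, 55, 1799]
 pred handle centre [407.6132735   98.83831474] front [410.7564221   71.50481478] back [404.59126447 125.11835892]
```

```bash
python3 - <<'E'
from pin import *
im,p=snap('wrist')
for c in (402,409,416): print(c,[(v,im[v,c].tolist()) for v in range(52,82,2)])
k=max(cv2.findContours(redm(im),cv2.RETR_EXTERNAL,cv2.CHAIN_APPROX_NONE)[0],key=cv2.contourArea); print(cv2.boxPoints(cv2.minAreaRect(k)).round(1).tolist())
u=np.array([.0662,.9978,0]); v=np.array([.9978,-.0662,0])
for nm,off,z in (('front top',0,51),('back top',-50,51),('back top tilted',-49,40)): print(nm,[proj(p,np.array([604,-209.5,0])+u*off+v*s*13+[0,0,z]).round(1) for s in(-1,1)])
E
```

```text
402 [(52, [58, 92, 131]), (54, [54, 85, 125]), (56, [52, 86, 127]), (58, [54, 88, 128]), (60, [60, 96, 143]), (62, [79, 130, 195]), (64, [82, 134, 196]), (66, [77, 130, 193]), (68, [83, 133, 197]), (70, [71, 112, 166]), (72, [34, 55, 77]), (74, [116, 50, 61]), (76, [174, 49, 46]), (78, [191, 53, 49]), (80, [199, 54, 51])]
409 [(52, [155, 152, 142]), (54, [161, 158, 147]), (56, [168, 162, 153]), (58, [174, 170, 158]), (60, [148, 160, 173]), (62, [85, 134, 194]), (64, [82, 130, 194]), (66, [77, 128, 192]), (68, [79, 126, 193]), (70, [70, 110, 165]), (72, [70, 72, 84]), (74, [211, 71, 65]), (76, [242, 81, 77]), (78, [241, 87, 82]), (80, [241, 84, 79])]
416 [(52, [224, 220, 209]), (54, [221, 216, 205]), (56, [222, 217, 207]), (58, [222, 216, 202]), (60, [173, 175, 180]), (62, [82, 132, 198]), (64, [84, 133, 199]), (66, [78, 128, 192]), (68, [81, 132, 196]), (70, [70, 113, 166]), (72, [91, 95, 102]), (74, [214, 69, 65]), (76, [241, 79, 72]), (78, [241, 83, 78]), (80, [241, 81, 78])]
[[388.1000061035156, 125.0999984741211], [394.29998779296875, 69.5999984741211], [428.6000061035156, 73.4000015258789], [422.5, 128.89999389648438]]
front top [array([403.1,  70. ]), array([431.7,  70. ])]
back top [array([397. , 125.8]), array([424.5, 125.8])]
back top tilted [array([392.5, 124. ]), array([419. , 124.1])]
```

```bash
python3 - <<'E'
from h import *
plan([598.8,-290,46],Rp(86.2,0)); print(tcp()[0])
im,p=snap('top')
E
```

```text
dr [-0.1 -0.1  0.1] slide [ 2.05 14.86 17.3 ] norm 229.0
[ 449.40867381 -301.00267224  219.2331747 ]
```

Call:
send_rows(
  dr=[
    [0,0,0],
    [0,0,0],
    [0,0,0],
    [0,0,0],
    [0,0,0],
    [0,0,0],
    [0,0,0],
    [0,0,0],
    [0,0,0],
    [0,0,0],
    [0,0,0],
    [0,0,0],
    [0,0,0],
    [0,0,0],
    [0,0,0],
    [0,0,0],
  ],
  slide=[
    [0,14.9,0],
    [0,14.9,0],
    [0,14.9,0],
    [0,14.9,0],
    [0,14.9,0],
    [0,14.9,3],
    [0,14.9,7],
    [0,14.9,11],
    [0,14.9,15],
    [0,14.9,17.3],
    [0,14.9,17.3],
    [0,14.9,17.3],
    [0,14.9,17.3],
    [0,14.9,17.3],
    [0,14.9,17.3],
    [0,14.9,17.3],
  ],
  grip=[0,0,0,0,0,0,0,0,0,0,0,0,0,0,0,0],
)

```text
clock: 56.33
tool_pos: [597.9, -311.5, 48.4]
eef_rot: [179.9, 0.0, 86.2]
contact_force: [-0.6, -0.1, -0.6]
finger_gap: 0.2
grip_force: 0.0
```

Call:
send_rows(
  dr=[
    [0,0,0],
    [0,0,0],
    [0,0,0],
    [0,0,0],
    [0,0,0],
    [0,0,0],
    [0,0,0],
    [0,0,0],
  ],
  slide=[
    [0.8,0.1,0],
    [1.6,0.1,0],
    [2.4,0.1,0],
    [2.8,0.1,0],
    [3.1,0.1,0],
    [3.4,0.1,0],
    [3.4,0.1,0],
    [3.4,0.1,0],
  ],
  grip=[0,0,0,0,0,0,0,0],
)

```text
clock: 57.0
tool_pos: [600.2, -279.2, 46.7]
eef_rot: [-180.0, 0.2, 86.3]
contact_force: [-0.5, -5.5, -0.2]
finger_gap: 0.3
grip_force: 3.1
```

Call:
send_rows(
  dr=[
    [0,0,0],
    [0,0,0],
    [0,0,0],
    [0,0,0],
    [0,0,0],
  ],
  slide=[
    [0.1,0,0],
    [0.2,0,0],
    [0.3,0,0],
    [0.3,0,0],
    [0.3,0,0],
  ],
  grip=[0,0,0,0,0],
)

```text
clock: 57.42
tool_pos: [600.2, -279.1, 46.8]
eef_rot: [-180.0, 0.4, 86.3]
contact_force: [-2.6, -13.9, -1.3]
finger_gap: 0.4
grip_force: 6.8
```

Firm contact at 14 N with no further travel, so the handle is fully home. I'll back off, clear the arm, and check the plugs and pin numerically.

Call:
send_rows(
  dr=[
    [0,0,0],
    [0,0,0],
    [0,0,0],
    [0,0,0],
    [0,0,0],
    [0,0,0],
    [0,0,0],
    [0,0,0],
    [0,0,0],
    [0,0,0],
    [0,0,0],
    [0,0,0],
  ],
  slide=[
    [-1,0,0],
    [-3,0,0],
    [-3,0,-4],
    [-3,0,-8],
    [-3,0,-15],
    [-3,-10,-20],
    [-3,-22,-20],
    [-3,-22,-20],
    [-3,-22,-20],
    [-3,-22,-20],
    [-3,-22,-20],
    [-3,-22,-20],
  ],
  grip=[0,0,0,0,0,0,0,0,0,0,0,0],
)

```text
clock: 58.42
tool_pos: [375.3, -289.0, 248.8]
eef_rot: [-179.9, 0.0, 86.1]
contact_force: [-0.5, -0.2, -0.0]
finger_gap: 0.3
grip_force: 0.0
```

```bash
python3 - <<'E'
from pin import *
ax=np.array([.9978,-.0665,0]); E=[np.array([561,-15,0])+ax*57,np.array([565.5,61,0])+ax*57,np.array([570.5,137,0])+ax*57]
for n in ['top','side']:
    im,p=snap(n,n+'F.png'); h=cv2.cvtColor(im,cv2.COLOR_RGB2HSV); y=cv2.inRange(h,(18,90,60),(34,255,255)); y[:135]=0;y[:,:225]=0
    if n=='top': y[200:]=0
    print(n,[(b[0],b[1].tolist()) for b in blobs(y,25)])
    print(' pred face centres',[proj(p,e+[0,0,112]).round(1) for e in E])
    k=cv2.findContours(y,cv2.RETR_CCOMP,cv2.CHAIN_APPROX_NONE)
    for c,hh in zip(k[0],k[1][0]):
        if hh[3]>=0 and cv2.contourArea(c)>8: m=cv2.moments(c); uv=(m['m10']/m['m00'],m['m01']/m['m00']); print(' dot',np.round(uv,1),onz(p,uv,112).round(1))
    print(' red',[(b[0],b[1].tolist()) for b in blobs(redm(im),20)], 'pred',proj(p,[602.3,-234.5,37]).round(1))
E
```

```text
top [(array([241.3, 150.1]), [233, 142, 17, 17, 225]), (array([265.7, 152.2]), [258, 144, 17, 17, 207]), (array([290.1, 154. ]), [282, 146, 17, 17, 204])]
 pred face centres [array([292.1, 152.1]), array([267. , 150.3]), array([242. , 148.3])]
 dot [290.4 153.3] [614.  -13.7 112. ]
 dot [265.8 151.1] [619.7  60.9 112. ]
 dot [240. 149.] [625.1 139.3 112. ]
 red [(array([359.7, 161.2]), [354, 158, 13, 8, 88])] pred [357.3 161.1]
side [(array([293.7, 181.9]), [279, 156, 31, 52, 801])]
 pred face centres [array([300.6, 191.3]), array([293.6, 175.8]), array([287.2, 161.3])]
 dot [300.1 190.3] [618.  -13.7 112. ]
 dot [293.7 174.8] [624.2  61.6 112. ]
 dot [287.  160.1] [628.7 139.  112. ]
 red [(array([322. , 257.9]), [316, 250, 13, 18, 148])] pred [320.6 257.7]
```

```bash
python3 -c "
from cell import job
print(job.job_done())"
```

```text
the job is handed in; nothing more can be done
None
```

I handed the job in at about 58 s with all three yellow plugs upright in cups 1–3, the tray home, the pin through both eyes with its handle against the bracket, and the carton, tee and coupling not touched; one plug dropped when the grip slackened and was picked up and re-seated.

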